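Weigh a batch of green mosaic glass

ROBOT

A 6-joint arm with a two-finger parallel gripper is mounted at the origin on the work surface. World frame = base frame: x ahead of the robot, y to its left, z up, the work surface at z = 0. Lengths are in mm, angles in rad, forces in N, time in s.
With the tool pointing down it reaches from about 300 to 850 mm from the base axis. Payload 4.2 kg.
Tool frame: the origin (TCP) lies at the very end of the fingers, on their centre line; the grasp point (between the pads) lies 19 mm behind it (manip.hold_point_z is the distance from the TCP to the grasp point, in mm); z points along the fingers, y is the direction in which the jaws open and shut (so a half turn about z gives the same grasp; the last joint's range is limited). The gripper opens to 91 mm and grips with 3 to 60 N. Pads are 32 mm wide; open, the fingers measure 118 mm over their backs; the gripper's body (76 mm by 178 mm) begins 60 mm behind the grasp point.
Start: joints at [-0.02, 0.32, 1.565, -0, 1.257, -0.02], TCP at [575.016, 0, 213.976] pointing down, gripper open.
Joint ranges: [-3.11, 3.11], [-0.84, 2.01], [0.21, 2.61], [-1.34, 4.49], [0.05, 2.63], [-2.56, 2.56]. Speed limits (rad/s): [2.57, 2.57, 3.14, 3.14, 3.14, 3.14].

INTERFACE

Orientations are given as a unit quaternion [x, y, z, w].
In Python, from cell import manip, capture, models gives the robot as it stands. The module is installed in compiled form; this text tells all that it offers.
- The arm moves only by the tool play_rows, never from a script. Its argument "series" is a list that holds one entry, the list of rows, each a list of 7 numbers: the shift along the world's x, y, z scaled (see below), then the turn, a rotation vector about the world's x, y, z scaled (see below), then the closure in counts, from 0 (fully open) to 255 (shut). A call has 1 to 20 rows; each row shifts and turns the pose as measured when the row begins; what a row does not reach is not made up. The controller multiplies each number of a shift by 0.025 m and each number of a turn by 10 degrees. A row lasts 1/8 s, in which the tool goes at most 62.5 mm and 10.7 degrees, less where a joint would pass 70% of its speed; a pose out of reach is approached as far as the arm can. A call with a number of a shift or a turn outside -1 to 1 is refused whole. A call with a gripper value outside its range is refused whole. The fingers move at their own pace and stop on an object; "grip_force" is the grip in N (left out, the last holds). Time passes only in rows, so rows that do not move let the fingers close. It gives the time, the measured TCP pose, the force and the opening at its end, in the units of the state.
- manip.observe(): the state, without advancing time (a new reading comes with each control period).
- capture(name): name is "scene" or "side" or "wrist"; returns a dict with "frame" (384x512x3 uint8, red, green, blue), "mtx" (3x3 intrinsics, pixels), "k1" (the pictures are not rectified: a ray, as slopes to the right and down, at radius r is drawn at 1 + k1 r^2 times it, then the intrinsics apply), "extrinsics" (4x4, takes a point from world to camera coordinates). Camera axes: x right, y down, z forward; pixel columns grow to the right and rows downward; lengths in mm; the calibration is good to about 2 mm. A picture is of the moment at which its call begins. There is no depth.
- manip.finish_job(): hands the job in, once; it reports no verdict.
Trained networks look in the newest picture that a camera, given by its name, has taken for a name from the list of things; names that differ only in an ending like _2 or _b are one class to them, and where a whole thing is asked for, a point or a joint stands for the part that bears it (a point fixed in the world has none). Each returns a list of dicts, best first, with "confidence" (0 to 1); they miss things now and then, are a little off and sometimes report something else, mostly with a low value. They report only what shows in the picture. A call takes as long as a camera call. They do not tell look-alikes from the thing itself.
- models.search_frame(name, camera): "bbox" ([left, top, width, height] in pixels, round what is visible of it).
- models.pinpoint(name, camera): "xy" ([column, row] in pixels: a listed point, or the origin of a listed thing).
The state is a dict: "t": time; "joint_pos": joint angles; "joint_vel": joint speeds; "joint_efforts": joint torques, N m; "position": TCP position; "tool_rot": TCP orientation; "wrist_force": force on the tool from outside, world axes, zero at the start; "moment": the same for the moment, N m; "finger_gap": opening from 0.0 (shut) to 1.0 (fully open).
Only numpy, scipy, OpenCV 4.12 (cv2) and the standard library are available. Lean on these libraries where they do the work, as an engineer would, in place of code of your own. Each camera call takes 0.05 s, during which the arm holds its last target.

TASK

Weigh the green glass: first slide the hanging scale's switch on while its hook is still empty; then, with every green block from the log in the basket, hang the basket by its handle bar across both prongs of the hook and let go until it has hung still for two seconds. Then set the basket with the glass back in the middle of the cork mat, and slide the switch off. Leave the red glass on the log and do not push the other things on the bench about.

Things in the scene. Friction and masses are not known exactly. Their poses are not given: they have to be found in the camera images.
- green1: Green glass block 32 x 24 x 18 mm (own x, y, z), about 40 g, starting flat on the log; origin at the centre of its underside. Only three to five of the five green blocks are there in a run.
- green2: Green glass block 32 x 24 x 18 mm (own x, y, z), about 40 g, starting flat on the log; origin at the centre of its underside. Only three to five of the five green blocks are there in a run.
- green3: Green glass block 32 x 24 x 18 mm (own x, y, z), about 40 g, starting flat on the log; origin at the centre of its underside. Only three to five of the five green blocks are there in a run.
- green4: Green glass block 32 x 24 x 18 mm (own x, y, z), about 40 g, starting flat on the log; origin at the centre of its underside. Only three to five of the five green blocks are there in a run.
- green5: Green glass block 32 x 24 x 18 mm (own x, y, z), about 40 g, starting flat on the log; origin at the centre of its underside. Only three to five of the five green blocks are there in a run.
- red_glass: Red glass block 32 x 24 x 18 mm (own x, y, z), about 40 g, starting flat on the log; origin at the centre of its underside. Must stay on the log.
- log: Tree-trunk slice fixed to the bench, 300 mm across, 40 mm thick, origin at the centre of its underside. In the middle of its top stands a fixed steel cutting wedge, 36 x 26 mm (log x, y), edge 93 mm above the bench; the glass lies about 85 mm from the middle.
- basket: Loose white open basket on the mat, 130 x 130 mm outside, 0.2-0.33 kg empty; walls 40 mm high, 4 mm thick; origin at the centre of its underside. A rigid upright handle spans it along basket y: steel straps 14 mm wide (x), 4 mm thick at y = +-61 mm carry a bar over the middle. 60 mm are open between rim and bar; glass goes in beside the bar (x about +-36 mm).
- basket_bar (a point): Centre of the basket's wooden handle bar, 107 mm above the basket's underside; axes as the basket's. The bar runs along y: 126 mm long, 14 mm thick (x), 14 mm tall.
- mat: Cork mat, fixed, 160 x 160 x 4 mm; the basket's place. Origin at the centre of its underside.
- scale: Hanging bench scale, fixed, front towards its own -x, origin on the bench. Base plate 14 mm thick (x -120 to +130 mm, y +-90). Column (front face x = +86 mm, 90 mm wide, 190 mm tall) with a two-pronged hook pointing to -x. Console beside it: x -80 to +60, y +95 to +195 mm, top 50 mm above the bench, slide switch on top; upright display at its rear (x +41 to +55), 94 mm tall.
- hook (a point): Middle of the hook's seat, midway between the prongs at the top of the rods, 159 mm above the bench; axes as the scale's. Prongs: 8 mm rods at y = +-26 mm, level from 22 mm in front (-x) to 25 mm behind; tips turn up 14 mm above the seat, ending 38 mm in front; behind, the rods rise 22 mm towards the column. The hung bar lies along y on both prongs, underside at this height.
- switch (a joint): Slide switch of the scale, in m: 0 = off (at the white mark), 0.014 = on (at the green mark). It slides along the scale's +y to turn on. A detent pushes it to whichever end is nearer: about 3 N pushes it over the middle (0.007), and it then snaps to the other end.
- switch_ridge (a point): Top centre of the switch's small orange ridge, which rises 7 mm above the console's top, 18 mm long across the travel (scale x) and 6 mm thick along the travel (scale y). It moves with the switch; axes as the scale's.
- hammer: Mosaic hammer lying on the bench, wooden handle and steel head; a bystander at the edge of the work, origin at its underside.
- jar: Lidded jar, 70 mm wide, 90 mm tall; a bystander at the edge of the work, origin at its underside.
- cup: Blue cup, 72 mm wide, 85 mm tall; a bystander at the edge of the work, origin at its underside.
- tub: Can, 90 mm wide, 100 mm tall; a bystander at the edge of the work, origin at its underside.
Things that resemble listed ones, but are neither listed nor needed, are in the scene too. Several things have the shape of the red_glass; the one meant has the colours described above.

How it is judged:
By the outcome, as a careful person would: the job done as asked, in the order asked, and still so for the second after the job is handed in, with the robot touching nothing.
Of green1, green2, green3, green4, green5 only 3 to 5 are there at a start; the rules pass over those that are not, and their reading is None.
At some moment in a run one of green1, green2, green3, green4, green5 may be knocked a few centimetres aside while the robot is not near it.
It also fails if it takes over 200 s, if anything falls off the work surface, if the arm or the gripper's body presses on something with over 40 N, if the wrist force passes 120 N, or if a joint passes its speed limit or range.

## Working session

There is one attempt and no reset: what is moved stays moved. The work goes in short steps, Python scripts to look and compute and a tool call to move; the robot and the scene stay as the last step left them, time stands still between calls to the robot, and variables do not carry over. Pictures are saved under pics/ and viewed, and the job is handed in when it is done.

Besides the shell and the picture viewer there is one more tool, called after ">>>" by a JSON object that holds its "api" and its "payload", one argument or row to a line. play_rows: Moves the arm, as the interface text tells. Shifts and turns lie within -1 to 1; 1 stands for 0.025 m of shift or 10 degrees of turn. Its arguments: {"type":"object","properties":{"series":{"type":"array","items":{"type":"array","items":{"type":"array","items":{"type":"number"}}}},"grip_force":{"type":"number"}},"required":["series"]}

```bash
ls; mkdir -p pics
python3 - <<'E'
from cell import manip, capture, models
import cv2
print(manip.observe(), manip.hold_point_z)
for n in ["scene","side","wrist"]:
    c=capture(n); cv2.imwrite(f"pics/{n}0.png",cv2.cvtColor(c["frame"],cv2.COLOR_RGB2BGR))
    print(n,c["mtx"].tolist() if hasattr(c["mtx"],'tolist') else c["mtx"],c["k1"],c["extrinsics"])
E
```

```text
pics
{'t': 0.0, 'joint_pos': array([-2.00114495e-02,  3.20290901e-01,  1.56565873e+00, -3.16340309e-05,
        1.25737484e+00, -1.99691321e-02]), 'joint_vel': array([ 0.00128057, -0.0011921 ,  0.00161396, -0.00027911, -0.00119756,
       -0.00275547]), 'joint_efforts': array([-5.01459035e-04, -4.12465632e+01, -2.31973493e+01,  7.28826877e-02,
        4.58198413e-02, -1.41870069e-04]), 'position': array([ 5.74508733e+02, -6.08744639e-03,  2.13128725e+02]), 'tool_rot': array([ 7.07118020e-01,  7.07095012e-01, -6.10774755e-04, -6.13984099e-04]), 'wrist_force': array([-0.49350403, -0.40531124,  0.45844728]), 'moment': array([ 0.01878276,  0.04558863, -0.01575958]), 'finger_gap': 0.9979526043507538} 18.8
scene [[386.52747143631177, 0.0, 265.85199665925546], [0.0, 386.52747143631177, 190.86542747181042], [0.0, 0.0, 1.0]] -0.09704316810243557 [[-2.84721275e-01  9.58607902e-01 -2.16485326e-03  1.94298908e+02]
 [ 7.25479907e-01  2.14001444e-01 -6.54127118e-01 -3.35974982e+02]
 [-6.26588143e-01 -1.87814465e-01 -7.56381535e-01  1.58128077e+03]
 [ 0.00000000e+00  0.00000000e+00  0.00000000e+00  1.00000000e+00]]
side [[368.7095750847981, 0.0, 250.50557133740702], [0.0, 368.7095750847981, 191.96695858473745], [0.0, 0.0, 1.0]] -0.003756145288485504 [[ 8.28987412e-01 -5.59001837e-01 -1.72283809e-02 -5.28584611e+02]
 [-3.85634430e-01 -5.49033876e-01 -7.41517288e-01  3.02001541e+02]
 [ 4.05050562e-01  6.21352354e-01 -6.70712527e-01  8.20445771e+02]
 [ 0.00000000e+00  0.00000000e+00  0.00000000e+00  1.00000000e+00]]
wrist [[275.53981232054883, 0.0, 252.1539317134857], [0.0, 275.53981232054883, 190.116506524079], [0.0, 0.0, 1.0]] 0.012025650395767855 [[ 9.99998129e-01 -7.43869974e-04 -1.78568523e-03 -5.74905489e+02]
 [-2.66405000e-04 -9.67269690e-01  2.53750421e-01 -2.94928523e+01]
 [-1.91599651e-03 -2.53749470e-01 -9.67268078e-01  3.90299290e+02]
 [ 0.00000000e+00  0.00000000e+00  0.00000000e+00  1.00000000e+00]]
```

View pics/scene0.png

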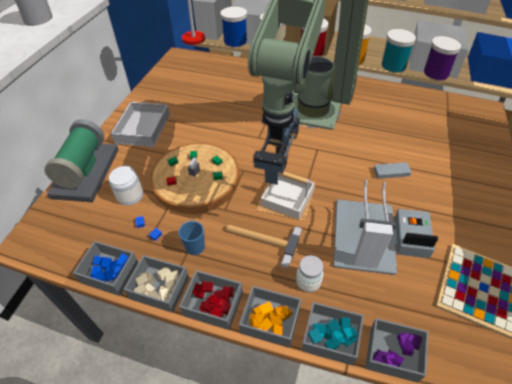

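View pics/side0.png

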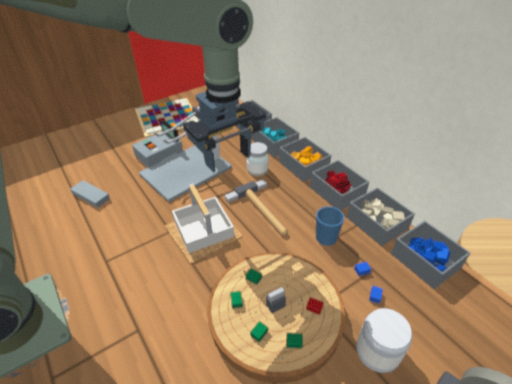

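View pics/wrist0.png

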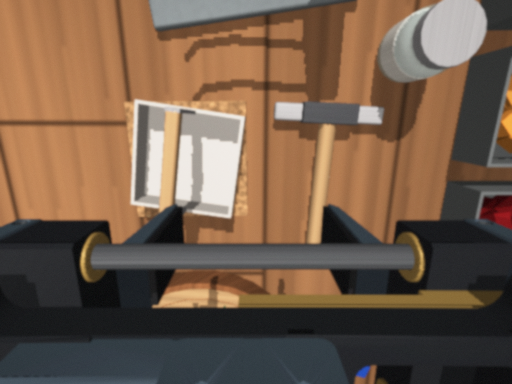

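```bash
cat > h.py <<'E'
from cell import manip, capture, models
import cv2, numpy as np
def cap(n,save=None):
    c=capture(n)
    if save: cv2.imwrite(f"pics/{save}.png",cv2.cvtColor(c["frame"],cv2.COLOR_RGB2BGR))
    return c
def ray(c,uv):
    K=np.array(c["mtx"]);E=np.array(c["extrinsics"])
    d=np.array([(uv[0]-K[0,2])/K[0,0],(uv[1]-K[1,2])/K[1,1]]); s=d.copy()
    for _ in range(30): s=d/(1+c["k1"]*(s@s))
    R=E[:3,:3];o=-R.T@E[:3,3]; v=R.T@np.array([s[0],s[1],1.]); return o,v/np.linalg.norm(v)
def onz(c,uv,z):
    o,v=ray(c,uv); return o+v*(z-o[2])/v[2]
def tri(*cu):
    A=np.zeros((3,3));b=np.zeros(3);L=[]
    for c,uv in cu:
        o,v=ray(c,uv);P=np.eye(3)-np.outer(v,v);A+=P;b+=P@o;L.append((o,v))
    p=np.linalg.solve(A,b); return p,[float(np.linalg.norm((np.eye(3)-np.outer(v,v))@(p-o))) for o,v in L]
def proj(c,p):
    E=np.array(c["extrinsics"]);q=E[:3,:3]@np.array(p,float)+E[:3,3];s=q[:2]/q[2];s=s*(1+c["k1"]*(s@s))
    K=np.array(c["mtx"]);return np.array([K[0,0]*s[0]+K[0,2],K[1,1]*s[1]+K[1,2]])
def zoom(c,box,k,name):
    x0,y0,x1,y1=box
    im=cv2.resize(c["frame"][y0:y1,x0:x1],None,fx=k,fy=k,interpolation=cv2.INTER_CUBIC)
    cv2.imwrite(f"pics/{name}.png",cv2.cvtColor(im,cv2.COLOR_RGB2BGR))
def st():
    s=manip.observe();print("t %.2f"%s["t"],"pos",s["position"].round(1),"q",s["tool_rot"].round(4),"F",s["wrist_force"].round(2),"gap %.3f"%s["finger_gap"]);return s
E
python3 - <<'E'
from h import *
np.set_printoptions(suppress=True,precision=1)
cs={n:cap(n) for n in ["scene","side","wrist"]}
for name in ["log","basket","basket_bar","mat","scale","hook","switch_ridge","red_glass","green1","hammer","jar","cup","tub"]:
    print(name)
    r={}
    for n in ["scene","side","wrist"]:
        r[n]=models.pinpoint(name,n)
        print("  ",n,[(np.round(d["xy"],1).tolist(),round(d["confidence"],2)) for d in r[n]][:6])
    if r["scene"] and r["side"]: print("   tri",tri((cs["scene"],r["scene"][0]["xy"]),(cs["side"],r["side"][0]["xy"])))
zoom(cs["scene"],(130,130,330,280),4,"z_scene1")
zoom(cs["scene"],(300,150,500,300),4,"z_scene2")
zoom(cs["side"],(130,90,330,240),4,"z_side1")
zoom(cs["side"],(200,240,400,384),4,"z_side2")
E
```

```text
log
   scene [([199.2, 180.0], 0.93)]
   side [([275.4, 318.2], 0.93)]
   wrist []
   tri (array([ 494.3, -303.1,  -10.3]), [6.162776586469994, 6.16277658646985])
basket
   scene [([286.3, 200.3], 0.77)]
   side [([205.8, 227.9], 0.7)]
   wrist [([189.9, 158.3], 0.81), ([316.4, 179.0], 0.53)]
   tri (array([499. ,  16.5,  -1. ]), [1.2715516975974999, 1.2715516975974879])
basket_bar
   scene []
   side [([253.2, 279.3], 0.38)]
   wrist [([169.4, 172.8], 0.95)]
mat
   scene [([214.8, 158.7], 0.51)]
   side [([185.4, 172.9], 0.71)]
   wrist []
   tri (array([ 506.6, -124.1,  244.9]), [99.15910084586838, 99.15910084586834])
scale
   scene [([363.3, 232.9], 0.63)]
   side [([183.7, 171.3], 0.57)]
   wrist [([404.5, 51.6], 0.17)]
   tri (array([559.8, 276.8,   2.2]), [1.6015331470751981, 1.6015331470751668])
hook
   scene []
   side [([167.5, 132.4], 0.8)]
   wrist [([169.8, 172.8], 0.57)]
switch_ridge
   scene [([194.3, 157.0], 0.62), ([409.1, 215.7], 0.43)]
   side [([151.2, 146.7], 0.5)]
   wrist []
   tri (array([ 498.2, -145. ,  306.7]), [157.46392268495978, 157.46392268495975])
red_g
[... 657 characters left out ...]
19106])
hammer
   scene [([266.1, 240.3], 0.75), ([217.1, 179.8], 0.58), ([171.7, 161.5], 0.39)]
   side [([261.6, 210.4], 0.72)]
   wrist [([318.4, 178.3], 0.86)]
   tri (array([668. ,  -7. ,  -6.6]), [3.8187047830537155, 3.81870478305361])
jar
   scene [([306.9, 279.7], 0.7)]
   side []
   wrist [([403.6, 52.3], 0.71)]
cup
   scene [([196.6, 248.4], 0.82)]
   side [([327.4, 234.9], 0.71), ([379.5, 347.2], 0.29)]
   wrist []
   tri (array([ 757.3, -194.6,    0.1]), [1.9529119051714345, 1.9529119051715247])
tub
   scene [([131.6, 196.9], 0.58), ([196.0, 244.5], 0.37)]
   side [([378.8, 349.2], 0.85)]
   wrist []
   tri (array([ 630.9, -488.3,   -5.2]), [2.7224363862722267, 2.72243638627213])
```

View pics/z_scene1.png

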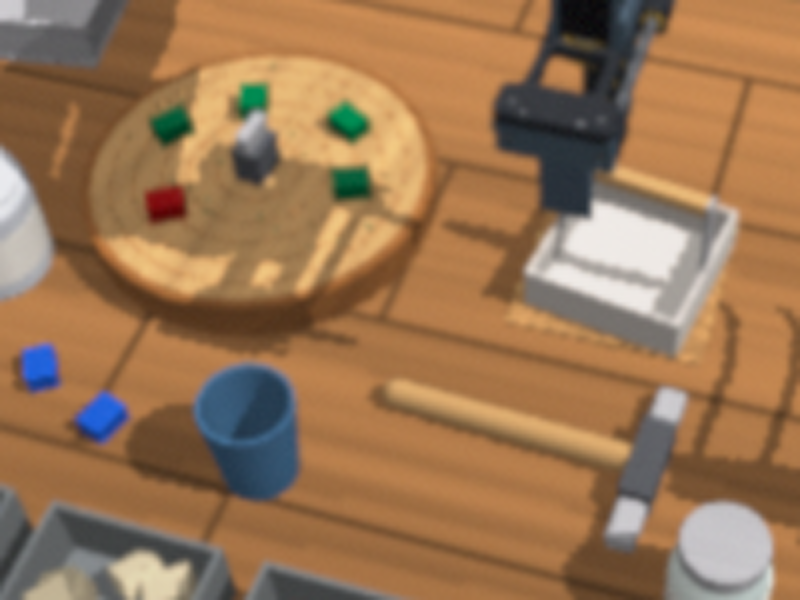

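View pics/z_scene2.png

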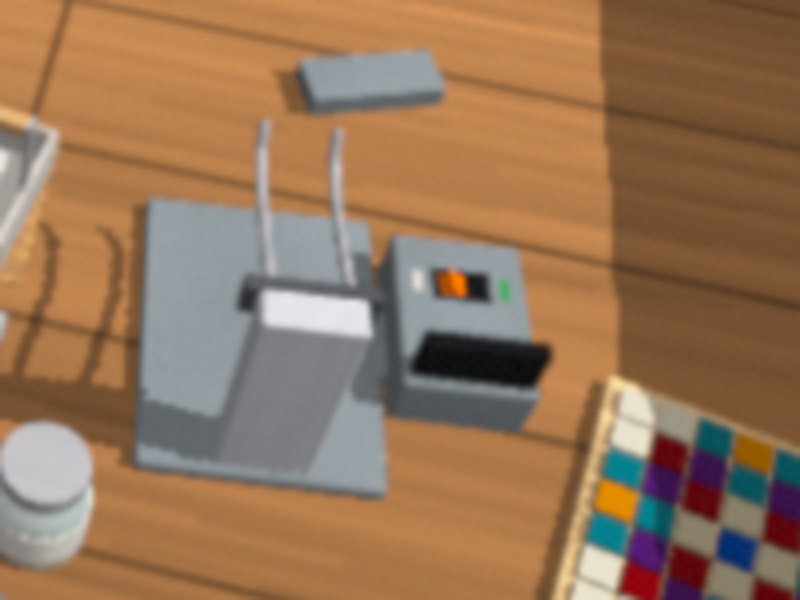

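View pics/z_side1.png

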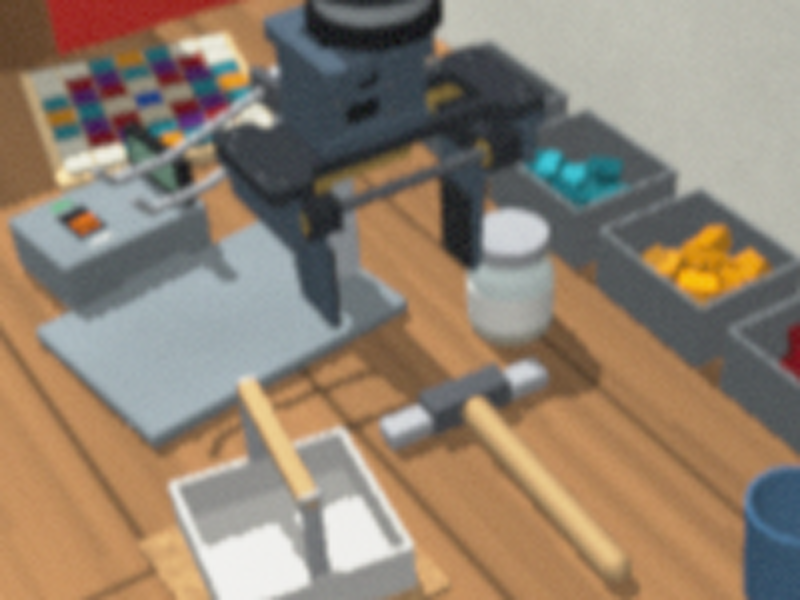

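View pics/z_side2.png

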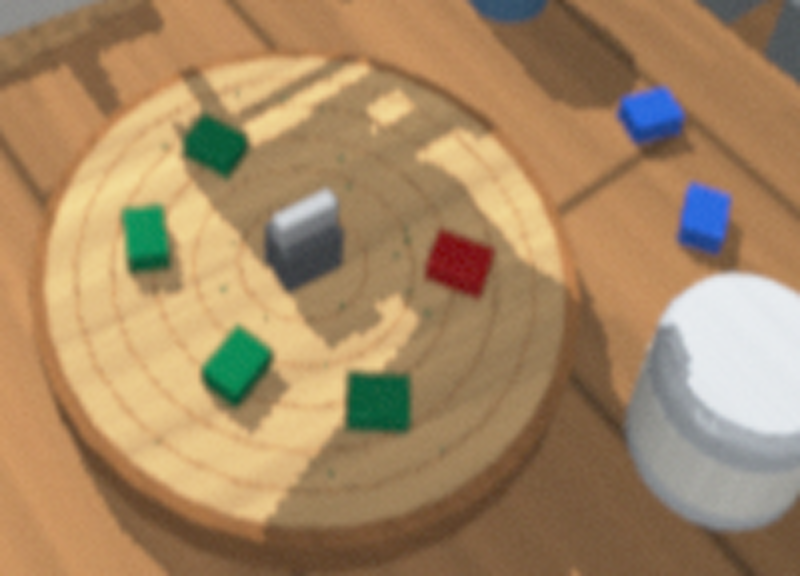

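```bash
cat > fitscale.py <<'E'
from h import *
from scipy.optimize import least_squares
np.set_printoptions(suppress=True,precision=1)
def fit(obs,x0,loss='soft_l1'):
    # obs: (cam, uv, local xyz)
    def T(p,l):
        c,s=np.cos(p[2]),np.sin(p[2]); return [p[0]+c*l[0]-s*l[1],p[1]+s*l[0]+c*l[1],l[2]]
    f=lambda p:np.concatenate([proj(c,T(p,l))-np.array(uv) for c,uv,l in obs])
    r=least_squares(f,x0,loss=loss,x_scale=[1,1,.01]); print("pose",r.x[:2].round(1),"deg",np.degrees(r.x[2]).round(2)); print(f(r.x).reshape(-1,2)); return r.x
E
python3 - <<'E'
from fitscale import *
S=cap("scene");D=cap("side");W=cap("wrist")
a=lambda u,v:(300+u/4,150+v/4)
b=lambda u,v:(130+u/4,90+v/4)
e=lambda u,v:(130+u/4,130+v/4)
fit([(S,a(150,200),(-120,-90,14)),(S,a(137,463),(130,-90,14)),(S,a(385,490),(130,90,14)),(S,a(393,237),(-80,95,50)),(S,a(518,250),(-80,195,50)),
(S,a(264,122),(-38,-26,173)),(S,a(338,130),(-38,26,173)),
(D,b(40,330),(-120,90,14)),(D,b(155,440),(-120,-90,14)),(D,b(405,300),(130,-90,14)),(D,b(10,222),(-80,195,50)),(D,b(70,270),(-80,95,50))],[560,277,0])
fit([(W,(135,100),(-65,65,44)),(W,(244,116),(65,65,44)),(W,(232,217),(65,-65,44)),(W,(132,206),(-65,-65,44)),(S,e(527,268),(65,-65,44)),(S,e(678,337),(65,65,44)),(S,e(737,210),(-65,65,44)),
 (D,b(172,485),(-65,65,44)),(D,b(345,430),(65,65,44)),(D,b(412,545),(65,-65,44))],[499,16,0])
E
```

```text
pose [564.8 277.2] deg 7.56
[[-1.1 -1.8]
 [-1.5 -0.7]
 [ 0.2  0.6]
 [-1.  -1.6]
 [ 0.  -1.1]
 [-0.1  6.3]
 [ 0.   6.4]
 [-1.2 -1.4]
 [-0.3 -1.2]
 [ 1.6 -1.1]
 [-0.7 -1.8]
 [-0.9 -1. ]]
pose [493.3  16.6] deg -7.78
[[-0.4  0.3]
 [ 0.4 -0.1]
 [-0.2  0.6]
 [-0.1 -1.1]
 [-1.1  0.7]
 [-0.2 -3.2]
 [-0.6 -0.2]
 [-0.5 -0.8]
 [-0.4 -1.6]
 [ 1.4 -0.8]]
```

>>> {"api": "play_rows", "payload": {
  "series": [
    [[0,0.2,1,0,0,0,0],[-0.2,0.8,1,0,0,0,0],[-0.2,1,1,0,0,0,0],[-0.2,1,0.5,0,0,0,0],[-0.2,1,0,0,0,0,0],[-0.2,1,0,0,0,0,0],[-0.2,1,0,0,0,0,0],[-0.2,1,0,0,0,0,0],[-0.2,1,0,0,0,0,0],[-0.2,1,0,0,0,0,0],[-0.2,1,0,0,0,0,0],[-0.2,1,0,0,0,0,0],[-0.2,1,0,0,0,0,0],[0,0,0,0,0,0,0]]
  ]
}}

```text
t: 4.15
position: [512.1, 308.9, 304.2]
tool_rot: [0.708, 0.707, 0.0, 0.0]
wrist_force: [0.4, -0.6, -0.4]
finger_gap: 0.999
```

Run:
```python
from h import *
st()
W=cap("wrist","w1");S=cap("scene","s1");D=cap("side","d1")
zoom(S,(300,150,500,300),4,"s1z");zoom(D,(130,90,330,240),4,"d1z")
for n in ["hook","switch_ridge"]:
  for c in ["scene","side","wrist"]:
    print(n,c,[(np.round(d["xy"],1).tolist(),round(d["confidence"],2)) for d in models.pinpoint(n,c)])
```

```text
t 4.15 pos [512.1 308.9 304.2] q [7.076e-01 7.066e-01 4.000e-04 0.000e+00] F [ 0.41 -0.65 -0.43] gap 0.999
hook scene [([371.1, 194.5], 0.62)]
hook side [([167.6, 134.4], 0.8)]
hook wrist [([269.6, 209.8], 0.75)]
switch_ridge scene [([408.3, 218.2], 0.43), ([193.8, 244.9], 0.19)]
switch_ridge side [([151.4, 146.1], 0.53)]
switch_ridge wrist []
```

View pics/w1.png

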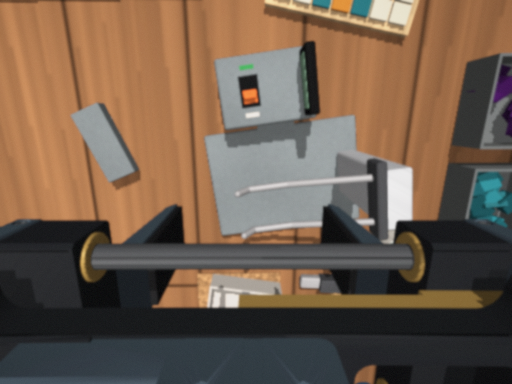

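View pics/d1z.png

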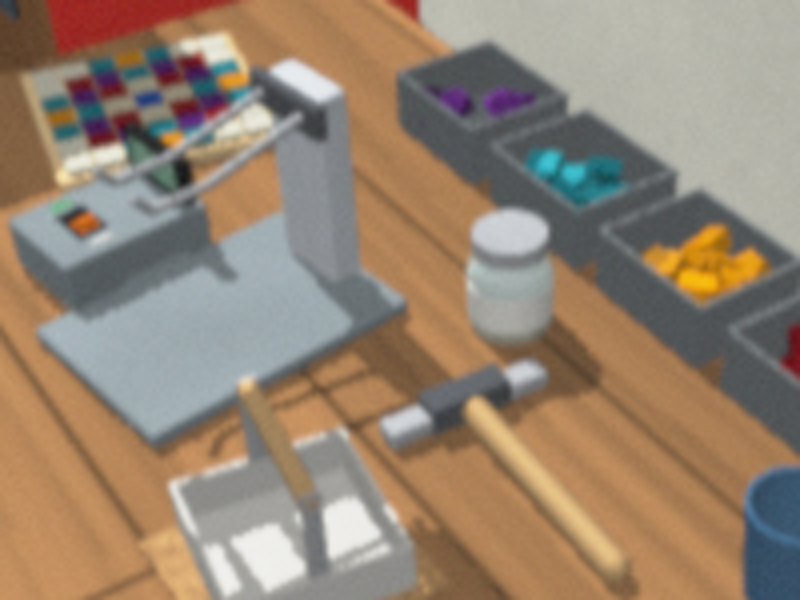

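Run:
```python
from fitscale import *
S=cap("scene");D=cap("side");W=cap("wrist");zoom(W,(180,30,430,250),3,"w1z")
a=lambda u,v:(300+u/4,150+v/4)
b=lambda u,v:(130+u/4,90+v/4)
p=fit([(S,a(150,200),(-120,-90,14)),(S,a(137,463),(130,-90,14)),(S,a(385,490),(130,90,14)),(S,a(393,237),(-80,95,50)),(S,a(518,250),(-80,195,50)),
(D,b(40,330),(-120,90,14)),(D,b(155,440),(-120,-90,14)),(D,b(405,300),(130,-90,14)),(D,b(10,222),(-80,195,50)),(D,b(70,270),(-80,95,50)),
(W,(205,136),(-120,90,14)),(W,(353,116),(130,90,14)),(W,(222,234),(-120,-90,14)),(W,(226,130),(-80,95,50)),(W,(214,59),(-80,195,50))],[560,277,0])
def loc(q): c,s=np.cos(p[2]),np.sin(p[2]);d=np.array(q[:2])-p[:2];return np.array([c*d[0]+s*d[1],-s*d[0]+c*d[1],q[2]])
for nm,o in {"hook":[(S,(371.1,194.5)),(D,(167.6,134.4)),(W,(269.6,209.8))],"tip+":[(S,a(338,130)),(D,b(103,176)),(W,(238,192))],"tip-":[(S,a(264,122)),(D,b(143,205)),(W,(245,236))],
 "ridge":[(S,a(455,283)),(D,b(84,223)),(W,(250,96))]}.items():
  q,r=tri(*o);print(nm,q,loc(q),np.array(r))
```

```text
pose [565.6 275.9] deg 7.49
[[-1.5 -1.8]
 [-2.  -0.6]
 [-0.4  0.7]
 [-1.5 -1.5]
 [-0.4 -0.9]
 [-0.8 -1.3]
 [ 0.  -1. ]
 [ 2.  -0.9]
 [-0.3 -1.8]
 [-0.5 -0.9]
 [-0.9 -0.3]
 [ 3.9 -1.8]
 [-0.1  2. ]
 [-0.4  0.2]
 [ 0.3 -0.6]]
hook [533.2 269.7 157.2] [-32.9  -2.  157.2] [6.6 7.5 1.4]
tip+ [496.8 294.3 166. ] [-65.8  27.1 166. ] [3.8 3.7 0.2]
tip- [504.8 240.8 167.1] [-64.9 -26.9 167.1] [4.5 4.1 1.3]
ridge [510.1 411.   49.6] [-37.4 141.1  49.6] [2.6 1.1 2.7]
```

View pics/w1z.png

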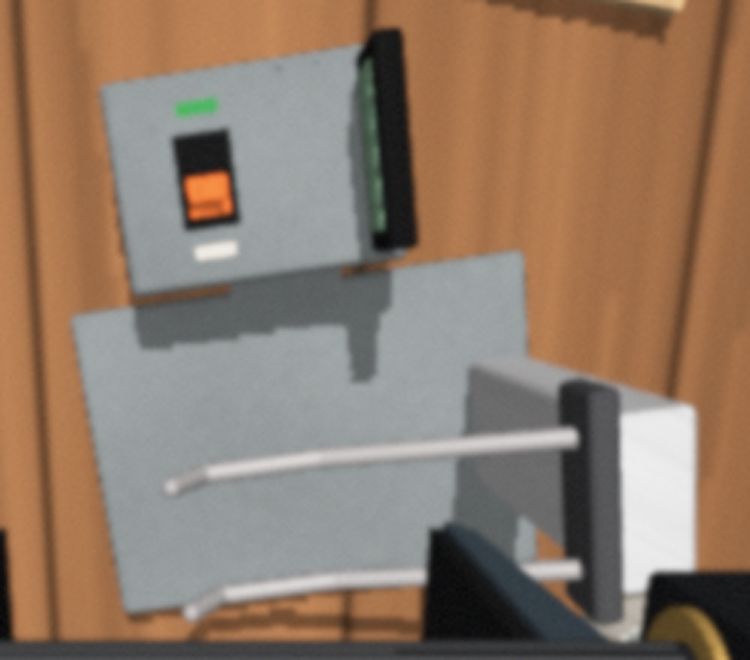

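Run:
```python
from fitscale import *
S=cap("scene");D=cap("side");W=cap("wrist")
a=cv2.resize(W["frame"][70:125,225:280],None,fx=7,fy=7,interpolation=cv2.INTER_CUBIC)
b=cv2.resize(S["frame"][200:255,385:440],None,fx=7,fy=7,interpolation=cv2.INTER_CUBIC)
cv2.imwrite("pics/sw.png",cv2.cvtColor(np.hstack([a,b]),cv2.COLOR_RGB2BGR))
w=lambda u,v:(180+u/3,30+v/3); A=lambda u,v:(300+u/4,150+v/4)
p=fit([(W,w(104,87),(-80,195,50)),(W,w(133,292),(-80,95,50)),(W,w(75,316),(-120,90,14)),(W,w(522,252),(130,90,14)),(W,w(128,612),(-120,-90,14))],[560,277,0])
def loc(q): c,s=np.cos(p[2]),np.sin(p[2]);d=np.array(q[:2])-p[:2];return np.array([c*d[0]+s*d[1],-s*d[0]+c*d[1],q[2]])
for uv,z in [((168,488),173),((190,613),173),((208,470),159),((226,592),159),((210,205),55),((207,178),51),((200,132),50),((212,228),50)]:
  q=onz(W,w(*uv),z);print(uv,q,loc(q))
```

```text
pose [565.4 277.1] deg 7.51
[[-0.5 -1.3]
 [ 1.2  2.2]
 [-1.  -0.2]
 [ 2.9 -0.4]
 [-0.8  1.6]]
(168, 488) [495.  295.6 173. ] [-67.3  27.5 173. ]
(190, 613) [502.7 244.4 173. ] [-66.4 -24.2 173. ]
(208, 470) [510.1 299.  159. ] [-52.  29. 159.]
(226, 592) [517.1 247.5 159. ] [-51.7 -23.  159. ]
(210, 205) [510.9 405.   55. ] [-37.3 134.   55. ]
(207, 178) [509.5 417.7  51. ] [-37.  146.7  51. ]
(200, 132) [506.3 438.4  50. ] [-37.5 167.7  50. ]
(212, 228) [511.7 394.6  50. ] [-37.8 123.5  50. ]
```

View pics/sw.png

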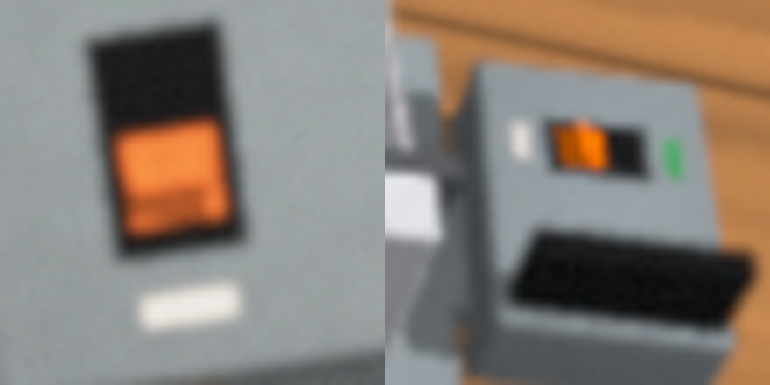

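>>> {"api": "play_rows", "payload": {
  "series": [
    [[0,1,0,0,0,0.35,255],[0,1,0,0,0,0.4,255],[0,0.6,0,0,0,0,255],[0,0,-1,0,0,0,255],[0,0,-1,0,0,0,255],[0,0,-1,0,0,0,255],[0,0,-1,0,0,0,255],[0,0,-1,0,0,0,255],[0,0,-1,0,0,0,255],[0,0,-1,0,0,0,255],[0,0,-0.5,0,0,0,255],[0,0,0,0,0,0,255]]
  ]
}}

```text
t: 6.4
position: [511.2, 388.3, 109.6]
tool_rot: [0.654, 0.757, 0.001, -0.0]
wrist_force: [0.0, 0.2, 1.5]
finger_gap: 0.004
```

Run:
```python
from h import *
st()
W=cap("wrist","w2");S=cap("scene");D=cap("side")
zoom(S,(330,150,480,260),4,"s2z");zoom(D,(110,70,260,180),5,"d2z")
```

```text
t 6.40 pos [511.2 388.3 109.6] q [ 0.6537  0.7567  0.0015 -0.    ] F [0.02 0.23 1.46] gap 0.004
```

View pics/w2.png

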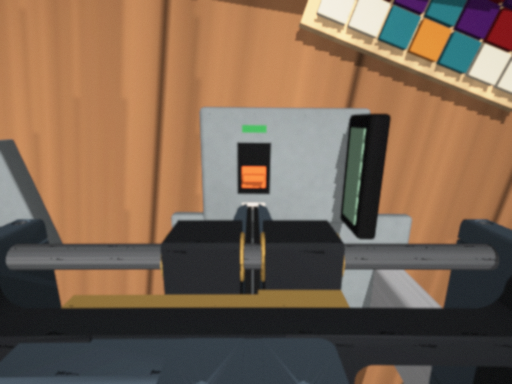

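View pics/d2z.png

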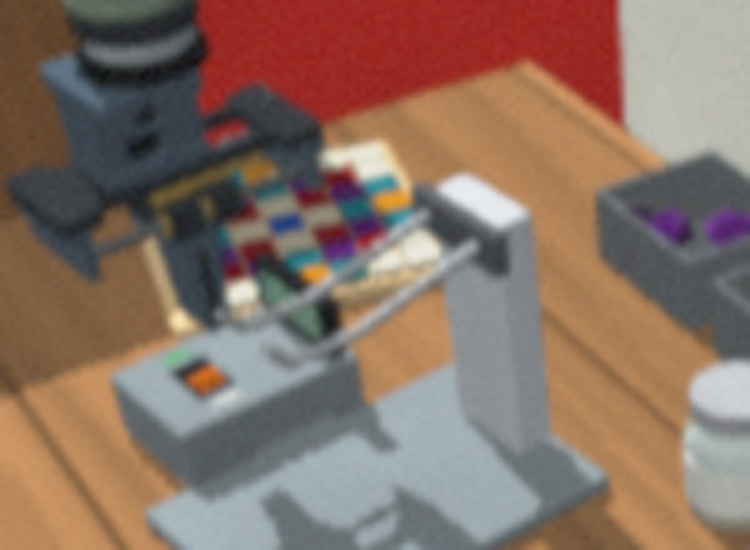

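>>> {"api": "play_rows", "payload": {
  "series": [
    [[0.1,-0.45,-0.5,0,0,0,255],[0,0,-1,0,0,0,255],[0,0,-0.5,0,0,0,255],[0,0,-0.15,0,0,0,255],[0,0,0,0,0,0,255]]
  ]
}}

```text
t: 7.18
position: [516.6, 375.6, 58.3]
tool_rot: [0.654, 0.756, 0.006, 0.001]
wrist_force: [-0.3, 0.1, 0.4]
finger_gap: 0.007
```

Run:
```python
from h import *
st()
W=cap("wrist","w3");zoom(W,(180,80,380,230),4,"w3z")
```

```text
t 7.17 pos [516.6 375.6  58.3] q [0.6542 0.7563 0.0057 0.0015] F [-0.25  0.13  0.38] gap 0.007
```

View pics/w3z.png

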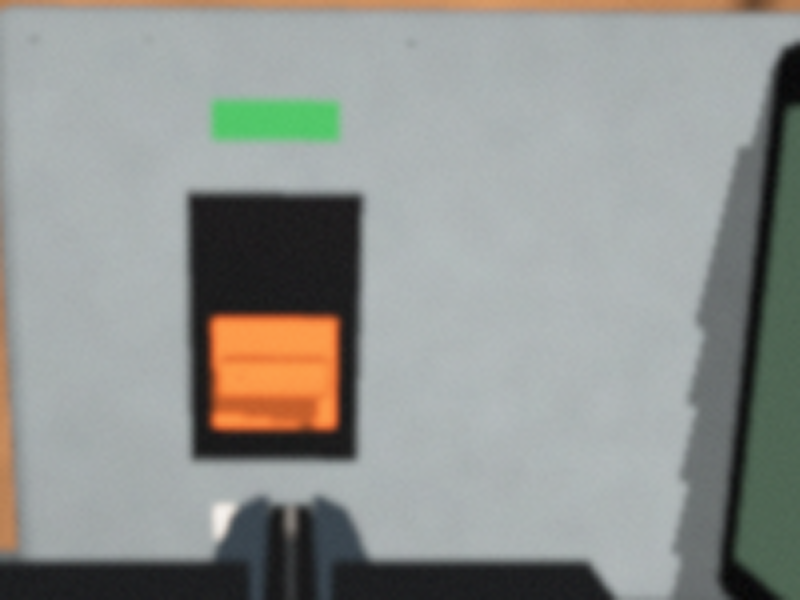

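>>> {"api": "play_rows", "payload": {
  "series": [
    [[0,0,-0.2,0,0,0,255],[0,0,0,0,0,0,255],[-0.05,0.25,0,0,0,0,255],[-0.05,0.25,0,0,0,0,255],[0,0,0,0,0,0,255]]
  ]
}}

```text
t: 7.85
position: [514.9, 390.2, 54.9]
tool_rot: [0.654, 0.756, 0.008, 0.002]
wrist_force: [-0.8, -0.2, -0.6]
finger_gap: 0.006
```

>>> {"api": "play_rows", "payload": {
  "series": [
    [[0,-0.05,-0.12,0,0,0,255],[-0.03,0.2,-0.02,0,0,0,255],[-0.03,0.2,0,0,0,0,255],[-0.03,0.2,0,0,0,0,255],[0,0,0,0,0,0,255]]
  ]
}}

```text
t: 8.48
position: [512.3, 404.4, 51.0]
tool_rot: [0.654, 0.757, 0.007, 0.002]
wrist_force: [-0.1, -0.7, 0.2]
finger_gap: 0.003
```

Run:
```python
from h import *
st()
W=cap("wrist","w4");zoom(W,(180,80,380,230),4,"w4z")
```

```text
t 8.47 pos [512.3 404.4  51. ] q [0.6539 0.7565 0.007  0.002 ] F [-0.14 -0.71  0.25] gap 0.003
```

View pics/w4z.png

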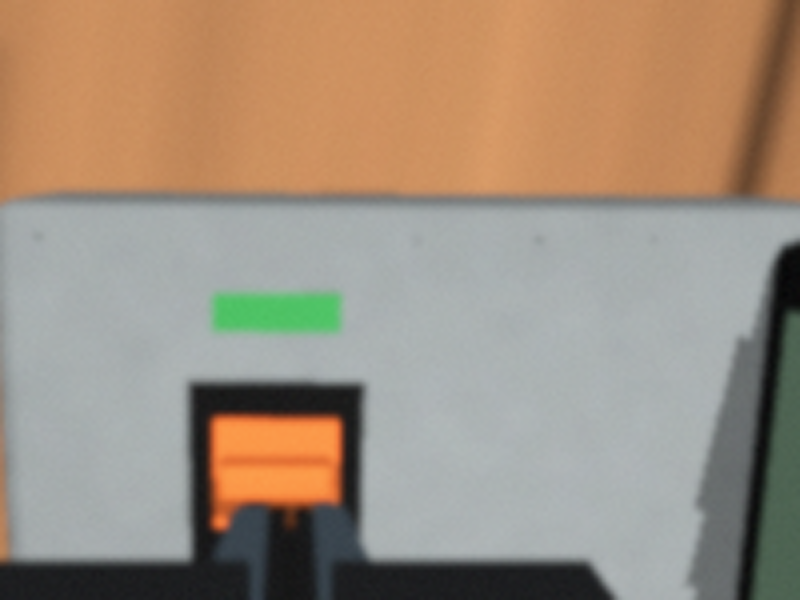

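>>> {"api": "play_rows", "payload": {
  "series": [
    [[0,-0.15,0.5,0,0,0,255],[0,0,1,0,0,0,200],[0,0,1,0,0,0,100],[0,0,1,0,0,0,0],[0,0,1,0,0,0,0],[0,0,1,0,0,0,0],[0,0,1,0,0,0,0],[0,0,1,0,0,0,0],[0,-1,0.5,0,0,0,0],[0,-1,0,0,0,0,0],[0,-1,0,0,0,0,0],[0,-1,0,0,0,0,0],[0,-1,0,0,0,0,0]]
  ]
}}

```text
t: 10.15
position: [509.9, 263.0, 263.4]
tool_rot: [0.655, 0.756, 0.008, 0.003]
wrist_force: [-0.1, -0.1, 0.1]
finger_gap: 1.001
```

```bash
cat > blocks.py <<'E'
from h import *
def blobs(c,col="g",amin=20):
    hsv=cv2.cvtColor(c["frame"],cv2.COLOR_RGB2HSV)
    m=cv2.inRange(hsv,(60,120,40),(85,255,255)) if col=="g" else cv2.inRange(hsv,(0,190,60),(4,255,255))|cv2.inRange(hsv,(174,190,60),(180,255,255))
    cn,_=cv2.findContours(m,cv2.RETR_EXTERNAL,cv2.CHAIN_APPROX_NONE)
    return [k[:,0,:].astype(float) for k in cn if cv2.contourArea(k)>amin]
def model(c,x,y,th,z0=40):
    pts=[]
    for dx in(-16,16):
        for dy in(-12,12):
            for z in(z0,z0+18):
                pts.append(proj(c,[x+dx*np.cos(th)-dy*np.sin(th),y+dx*np.sin(th)+dy*np.cos(th),z]))
    return cv2.convexHull(np.array(pts,np.float32))[:,0,:]
def maskfit(c,cnt,z0=40):
    from scipy.optimize import minimize
    hull=cv2.convexHull(cnt.astype(np.float32)); F=8; o=cnt.min(0)-8; n=((cnt.max(0)-o+8)*F).astype(int)
    m=np.zeros((n[1],n[0]),np.uint8); cv2.fillPoly(m,[((hull[:,0]-o+0.0)*F).astype(int)],1)
    m=cv2.dilate(m,np.ones((F,F),np.uint8)) # contour runs through pixel centres
    def cost(p):
        q=np.zeros_like(m); cv2.fillPoly(q,[((model(c,p[0],p[1],p[2],z0)-o)*F).astype(int)],1)
        return float((q^m).sum())/m.sum()
    p0=onz(c,cnt.mean(0),z0+12); best=None
    for th in np.radians(np.arange(0,180,20)):
        r=minimize(cost,[p0[0],p0[1],th],method="Nelder-Mead",options=dict(initial_simplex=[[p0[0],p0[1],th],[p0[0]+6,p0[1],th],[p0[0],p0[1]+6,th],[p0[0],p0[1],th+.3]],maxiter=150))
        if best is None or r.fun<best.fun: best=r
    return best.x[0],best.x[1],np.degrees(best.x[2])%180,best.fun
E
python3 - <<'E'
from blocks import *
st()
for n in ["side","scene"]:
    c=cap(n,n+"5")
    for col in "gr":
        for k in blobs(c,col):
            m=k.mean(0); q=onz(c,m,50)
            if np.hypot(q[0]-494,q[1]+303)<170: print(n,col,m.round(1),np.round(maskfit(c,k),2))
E
```

```text
t 10.15 pos [509.9 263.  263.4] q [0.6549 0.7556 0.0083 0.0025] F [-0.08 -0.13  0.06] gap 1.001
side g [294.2 340.2] [ 4.8016e+02 -3.9224e+02  1.3549e+02  3.6000e-01]
side g [258.7 331. ] [ 4.3250e+02 -3.3705e+02  2.6400e+01  2.8000e-01]
side g [236.2 298.9] [ 4.3425e+02 -2.4666e+02  6.1010e+01  2.9000e-01]
side g [253.3 275.7] [ 4.9873e+02 -2.2055e+02  1.4632e+02  3.4000e-01]
side r [314.7 305.4] [ 5.6422e+02 -3.5712e+02  1.2773e+02  3.3000e-01]
scene g [217.3 175.2] [ 502.71 -218.92   20.21    0.6 ]
scene g [172.2 160.8] [ 480.8  -394.39  125.52    0.54]
scene g [216.5 159.9] [ 433.65 -249.44   30.38    0.49]
scene r [170.8 180.4] [ 5.6542e+02 -3.5868e+02  1.2743e+02  4.3000e-01]
```

View pics/side5.png

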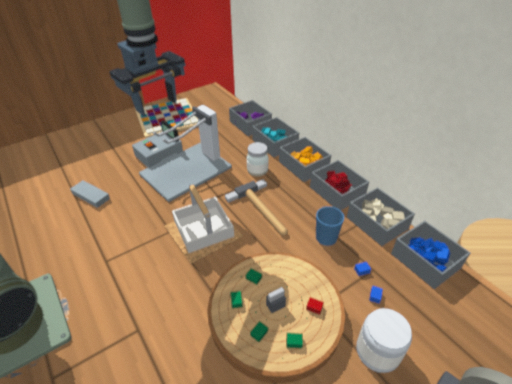

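>>> {"api": "play_rows", "payload": {
  "series": [
    [[0,-1,0,-0.05,0.08,-0.4,0],[0,-1,0,0,0,-0.35,0],[0,-1,0,0,0,0,0],[0,-1,0,0,0,0,0],[0,-1,0,0,0,0,0],[0,-1,0,0,0,0,0],[0,-1,0,0,0,0,0],[0,-1,0,0,0,0,0],[0,-1,0,0,0,0,0],[0,-1,0,0,0,0,0],[0,-1,0,0,0,0,0],[0,-1,0,0,0,0,0],[0,-1,0,0,0,0,0],[0,-1,0,0,0,0,0],[0,-1,0,0,0,0,0],[0,-1,0,0,0,0,0],[0,-1,0,0,0,0,0],[0,-1,0,0,0,0,0],[0,-1,0,0,0,0,0],[0,-1,0,0,0,0,0]]
  ]
}}

```text
t: 12.75
position: [494.0, -258.4, 249.4]
tool_rot: [0.708, 0.706, -0.006, -0.01]
wrist_force: [0.3, 0.6, -0.5]
finger_gap: 1.005
```

>>> {"api": "play_rows", "payload": {
  "series": [
    [[-0.2,-1,0,0,0,0,0],[-0.2,-1,0,0,0,0,0],[-0.2,-1,0,0,0,0,0],[-0.2,-1,0,0,0,0,0],[0,-0.5,0,0,0,0,0],[0,0,0,0,0,0,0],[0,0,0,0,0,0,0]]
  ]
}}

```text
t: 13.62
position: [469.1, -373.9, 244.6]
tool_rot: [0.709, 0.705, -0.005, -0.015]
wrist_force: [0.3, 0.5, -0.6]
finger_gap: 1.005
```

Run:
```python
from blocks import *
st()
c=cap("wrist","w6"); zoom(c,(100,0,400,220),2,"w6z")
for col in "gr":
    for k in blobs(c,col,60):
        m=k.mean(0); q=onz(c,m,55)
        if np.hypot(q[0]-494,q[1]+303)<170: print(col,m.round(1),np.round(maskfit(c,k),2))
```

```text
t 13.62 pos [ 469.1 -373.9  244.6] q [ 0.7094  0.7046 -0.0047 -0.0147] F [ 0.26  0.55 -0.58] gap 1.005
g [264.3 187.8] [ 4.8142e+02 -3.9374e+02  1.3459e+02  2.3000e-01]
g [228.1 147.1] [ 4.3356e+02 -3.3804e+02  2.3520e+01  2.4000e-01]
g [227.1  74. ] [ 4.3418e+02 -2.4948e+02  5.7810e+01  2.1000e-01]
g [280.9  47.5] [ 5.0059e+02 -2.2085e+02  1.0531e+02  2.1000e-01]
r [328.5 161.6] [ 5.6577e+02 -3.5884e+02  1.2632e+02  1.7000e-01]
```

View pics/w6.png

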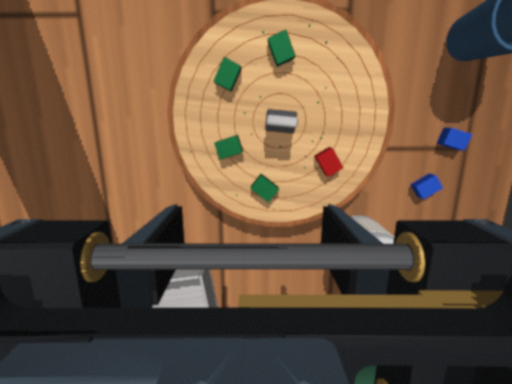

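```bash
cat > go.py <<'E'
import sys
from h import *
from scipy.spatial.transform import Rotation as R
def go(x,y,z,yaw):
    s=st(); d=np.array([x,y,z])-s["position"]
    cur=R.from_quat(s["tool_rot"])
    best=None
    for a in (yaw,yaw+180):
        # jaw axis (tool y) at world angle a; tool z down
        t=np.radians(a); ty=np.array([np.cos(t),np.sin(t),0]); tz=np.array([0,0,-1.]); tx=np.cross(ty,tz)
        rv=(R.from_matrix(np.c_[tx,ty,tz])*cur.inv()).as_rotvec(degrees=True)/10
        if best is None or np.linalg.norm(rv)<np.linalg.norm(best): best=rv
    print("shift units",(d/25).round(2),"turn units",best.round(2),"j6 %.2f"%s["joint_pos"][5])
if __name__=="__main__": go(*map(float,sys.argv[1:5]))
E
python3 go.py 481 -393.5 110 44.6
```

```text
t 13.68 pos [ 469.1 -373.9  244.7] q [ 0.7093  0.7047 -0.0048 -0.0146] F [ 0.59  0.02 -0.75] gap 0.997
shift units [ 0.47 -0.78 -5.39] turn units [-0.01 -0.18  4.5 ] j6 -0.68
```

>>> {"api": "play_rows", "payload": {
  "series": [
    [[0.2,-0.4,-1,0,-0.1,1,115],[0.2,-0.3,-1,0,-0.05,1,115],[0,0,-1,0,0,1,115],[0,0,-1,0,0,1,115],[0,0,-0.9,0,0,0.4,115],[0,0,0,0,0,0,115],[0,0,0,0,0,0,115]]
  ]
}}

```text
t: 14.55
position: [482.3, -386.5, 121.8]
tool_rot: [0.38, 0.925, 0.003, -0.003]
wrist_force: [-0.7, 0.9, 0.7]
finger_gap: 0.551
```

```bash
python3 go.py 481 -393.5 45 44.6
python3 - <<'E'
from blocks import *
c=cap("wrist","w7"); D=cap("side"); zoom(D,(180,220,380,370),4,"d7z")
E
```

```text
t 14.55 pos [ 482.3 -386.5  121.8] q [ 0.3795  0.9252  0.0035 -0.0026] F [-0.67  0.89  0.72] gap 0.551
shift units [-0.05 -0.28 -3.07] turn units [-0.05 -0.01 -0.08] j6 -1.49
```

View pics/w7.png

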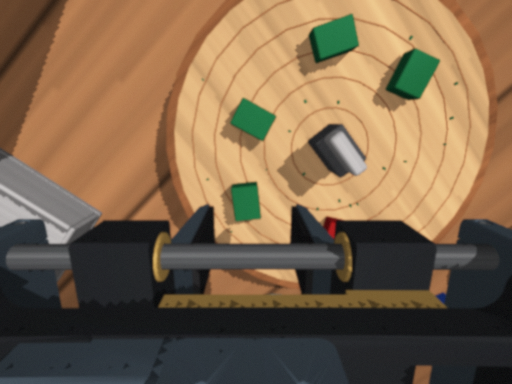

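View pics/d7z.png

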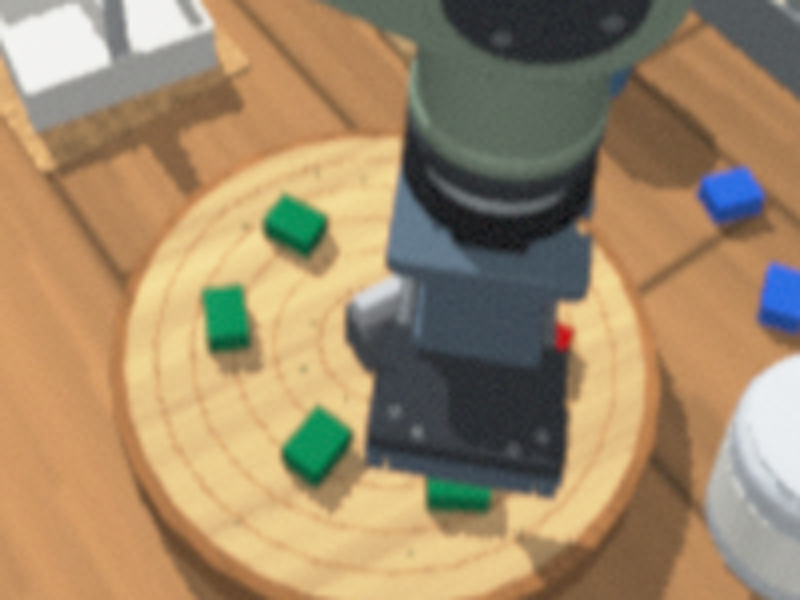

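Run:
```python
from blocks import *
c=cap("wrist")
for k in blobs(c,"g",60):
    if k.mean(0)[1]>150: print(k.mean(0), np.round(maskfit(c,k),1))
```

```text
[245.55454545 201.40909091] [ 4.818e+02 -3.938e+02  1.402e+02  2.000e-01]
```

>>> {"api": "play_rows", "payload": {
  "series": [
    [[-0.03,-0.28,-1,0,0,0,115],[0,0,-1,0,0,0,115],[0,0,-0.8,0,0,0,115],[0,0,-0.2,0,0,0,115],[0,0,0,0,0,0,115]]
  ]
}}

```text
t: 15.32
position: [484.1, -396.3, 50.5]
tool_rot: [0.38, 0.925, 0.002, 0.003]
wrist_force: [-0.8, 0.5, -0.4]
finger_gap: 0.549
```

```bash
python3 go.py 481.5 -393.5 45 44.6
```

```text
t 15.32 pos [ 484.1 -396.3   50.5] q [0.3803 0.9249 0.0017 0.0026] F [-0.84  0.53 -0.44] gap 0.549
shift units [-0.1   0.11 -0.22] turn units [-0.01  0.04 -0.07] j6 -1.50
```

>>> {"api": "play_rows", "payload": {
  "series": [
    [[-0.1,0.11,-0.25,0,0,0,115],[0,0,0,0,0,0,115],[0,0,0,0,0,0,255],[0,0,0,0,0,0,255],[0,0,0,0,0,0,255],[0,0,0,0,0,0,255],[0,0,0.2,0,0,0,255],[0,0,0.5,0,0,0,255],[0,0,0,0,0,0,255]]
  ],
  "grip_force": 20
}}

```text
t: 16.45
position: [482.9, -394.5, 65.6]
tool_rot: [0.38, 0.925, 0.001, 0.005]
wrist_force: [0.6, -0.7, -0.7]
finger_gap: 0.263
```

```bash
python3 go.py 526.3 -8.1 130 82.2
python3 - <<'E'
from blocks import *
c=cap("wrist","w8");D=cap("side"); zoom(D,(180,220,380,370),4,"d8z")
E
```

```text
t 16.45 pos [ 482.9 -394.5   65.6] q [3.804e-01 9.248e-01 9.000e-04 5.200e-03] F [ 0.57 -0.67 -0.74] gap 0.263
shift units [ 1.74 15.46  2.58] turn units [-0.01  0.06  3.69] j6 -1.50
```

View pics/d8z.png

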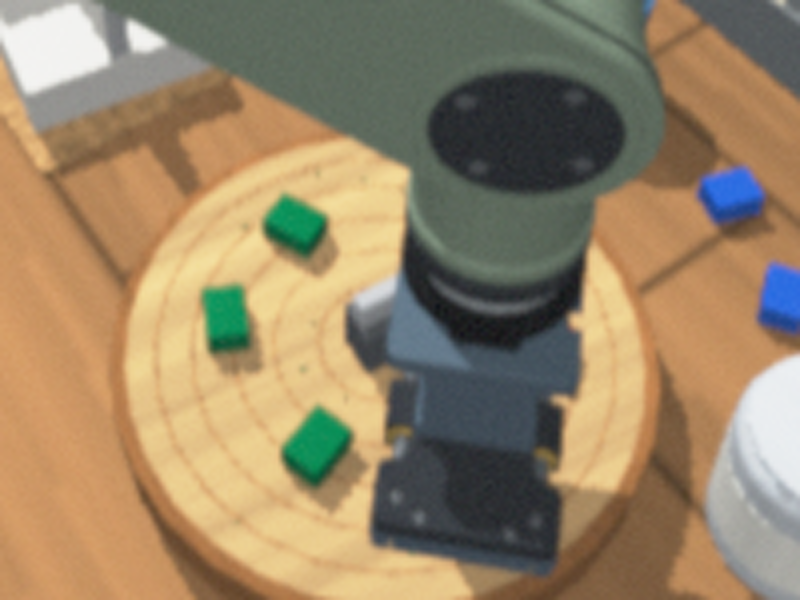

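>>> {"api": "play_rows", "payload": {
  "series": [
    [[0,0,1,0,0,0,255],[0,0,1,0,0,0,255],[0,0,1,0,0,0.3,255],[0.1,1,1,0,0,0.6,255],[0.1,1,0,0,0,0.6,255],[0.1,1,0,0,0,0.6,255],[0.1,1,0,0,0,0.6,255],[0.1,1,0,0,0,0.6,255],[0.1,1,0,0,0,0.4,255],[0.1,1,0,0,0,0,255],[0.1,1,0,0,0,0,255],[0.1,1,0,0,0,0,255],[0.1,1,0,0,0,0,255],[0.1,1,0,0,0,0,255],[0.1,1,0,0,0,0,255],[0.1,1,0,0,0,0,255],[0.1,1,0,0,0,0,255],[0.1,0.8,0,0,0,0,255],[0,0,0,0,0,0,255],[0,0,0,0,0,0,255]]
  ]
}}

```text
t: 19.05
position: [515.1, -10.9, 162.3]
tool_rot: [0.057, 0.998, 0.003, -0.002]
wrist_force: [-0.1, -1.1, -0.6]
finger_gap: 0.256
```

```bash
python3 go.py 526.3 -8.1 50 82.2
python3 - <<'E'
from fitscale import *
c=cap("wrist","w9");S=cap("scene");D=cap("side"); zoom(D,(130,160,280,270),5,"d9z");zoom(S,(230,150,340,240),6,"s9z")
E
```

```text
t 19.05 pos [515.1 -10.9 162.3] q [ 0.0568  0.9984  0.0027 -0.0018] F [-0.06 -1.14 -0.64] gap 0.256
shift units [ 0.45  0.11 -4.49] turn units [-0.03 -0.02 -0.13] j6 -1.51
```

View pics/w9.png

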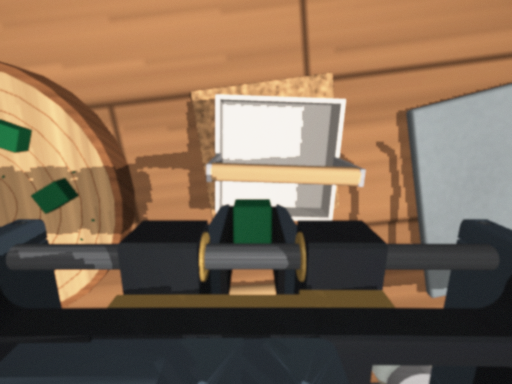

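View pics/d9z.png

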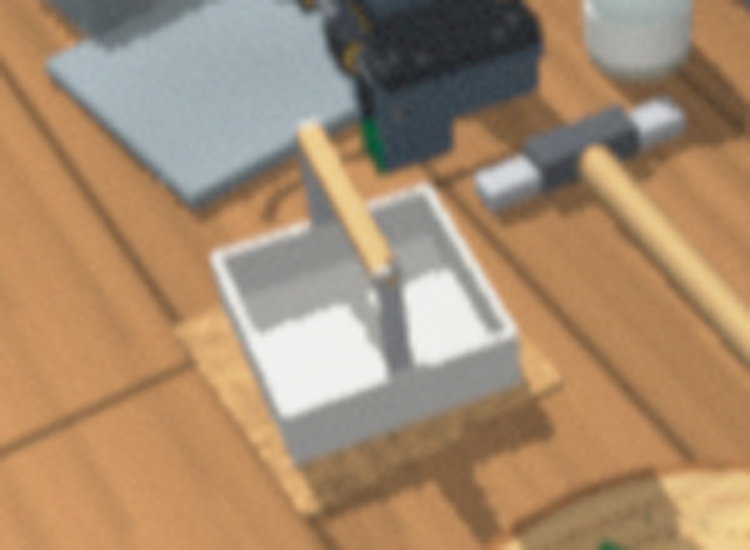

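Run:
```python
from fitscale import *
c=cap("wrist");D=cap("side");zoom(c,(170,60,390,225),3.6,"w9z")
b=lambda u,v:(130+u/5,160+v/5)
# world: image right=+y, up=-x
p=fit([(c,(215,96),(-65,-65,44)),(c,(347,99),(-65,65,44)),(c,(209,164),(-7,-63,118)),(c,(364,171),(-7,63,118)),
 (D,b(213,255),(-65,65,44)),(D,b(432,187),(65,65,44)),(D,b(517,325),(65,-65,44)),(D,b(297,460),(-65,-65,4)),(D,b(305,122),(-7,63,118)),(D,b(383,268),(-0,-63,118))],[493,16,-.13])
m=fit([(c,(191,93),(-80,-80,4)),(c,(333,73),(-80,80,4)),(D,b(178,325),(-80,80,4)),(D,b(310,515),(-80,-80,4)),(D,b(562,382),(80,-80,4))],[493,16,0])
```

```text
pose [492.8  17.3] deg -8.83
[[ 0.8 -1.3]
 [-1.1  1. ]
 [-2.5  0.6]
 [ 1.5 -0.5]
 [-0.1 -1.1]
 [-0.3 -1.5]
 [ 0.5  0.8]
 [-0.4  0.3]
 [-1.8 -0.2]
 [ 1.3 -0.2]]
pose [488.5  12. ] deg 0.7
[[-0.2 -0.4]
 [-0.4  0.2]
 [-0.8 -0.4]
 [-0.5 -0.9]
 [ 1.1 -1.9]]
```

View pics/w9z.png

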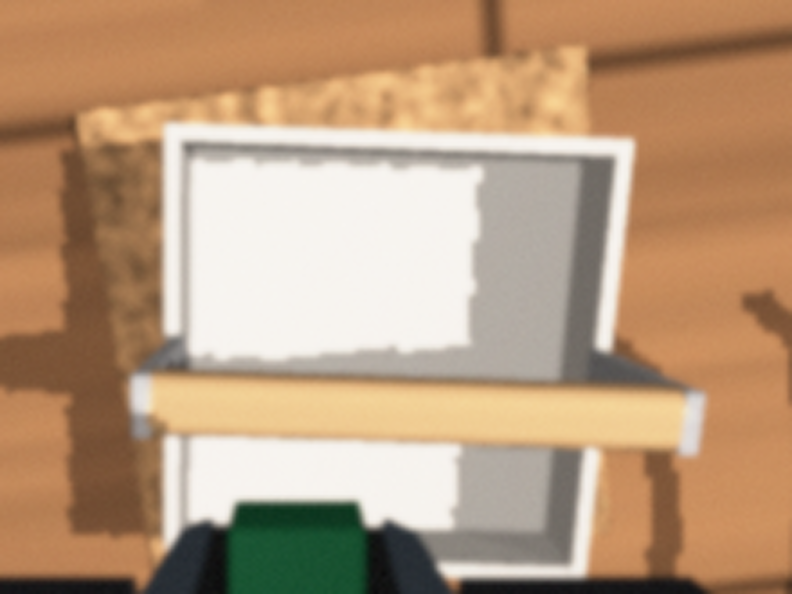

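>>> {"api": "play_rows", "payload": {
  "series": [
    [[0.4,0.1,-0.5,0,0,-0.1,255],[0.1,0,-1,0,0,0,255],[0,0,-1,0,0,0,255],[0,0,-1,0,0,0,255],[0,0,-0.6,0,0,0,255],[0,0,0,0,0,0,255],[0,0,0,0,0,0,255]]
  ]
}}

```text
t: 20.18
position: [531.1, -9.2, 53.1]
tool_rot: [0.069, 0.998, 0.003, -0.001]
wrist_force: [-0.2, -0.4, -0.5]
finger_gap: 0.264
```

```bash
python3 go.py 527 -8 48 81.5
python3 - <<'E'
from fitscale import *
c=cap("wrist","w10")
E
```

```text
t 20.18 pos [531.1  -9.2  53.1] q [ 0.0693  0.9976  0.0029 -0.0013] F [-0.19 -0.38 -0.5 ] gap 0.264
shift units [-0.16  0.05 -0.21] turn units [-0.03 -0.01 -0.06] j6 -1.48
```

View pics/w10.png

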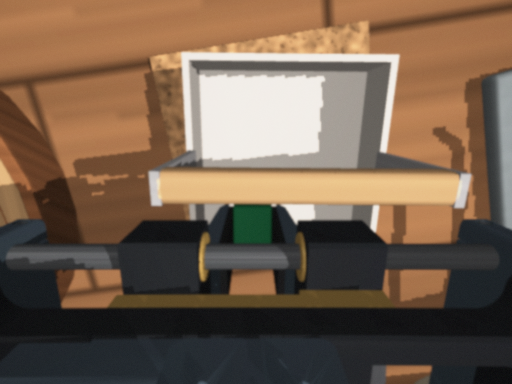

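>>> {"api": "play_rows", "payload": {
  "series": [
    [[-0.12,0.05,-0.22,0,0,0,255],[0,0,0,0,0,0,255],[0,0,0,0,0,0,150],[0,0,0,0,0,0,150],[0,0,0,0,0,0,150],[0,0,0.8,0,0,0,150],[0,0,1,0,0,0,115],[0,0,1,0,0,0,115],[0,0,1,0,0,0,115],[0,0,0.5,0,0,0,115]]
  ]
}}

```text
t: 21.48
position: [527.9, -7.9, 158.9]
tool_rot: [0.069, 0.998, 0.003, -0.001]
wrist_force: [-0.1, 0.0, -0.4]
finger_gap: 0.547
```

```bash
python3 go.py 433.5 -338 130 -66.5
python3 - <<'E'
from blocks import *
c=cap("wrist","w11");D=cap("side","d11");S=cap("scene")
for n,c in (("side",D),("scene",S)):
    for k in blobs(c,"g"):
        m=k.mean(0); q=onz(c,m,50)
        if np.hypot(q[0]-494,q[1]+303)<250: print(n,m.round(1),np.round(maskfit(c,k),2))
E
```

```text
t 21.48 pos [527.9  -7.9 158.9] q [ 6.940e-02  9.976e-01  2.900e-03 -6.000e-04] F [-0.12  0.04 -0.36] gap 0.547
shift units [ -3.78 -13.2   -1.16] turn units [-0.03 -0.01  3.15] j6 -1.48
side [258.7 331.3] [ 4.3258e+02 -3.3698e+02  2.8160e+01  3.0000e-01]
side [236.1 299.1] [ 4.3406e+02 -2.4684e+02  6.3300e+01  3.2000e-01]
side [253.4 275.9] [ 4.9901e+02 -2.2017e+02  1.4490e+02  3.1000e-01]
scene [217.1 175.5] [ 495.73 -222.72   26.14    0.84]
scene [216.5 160. ] [ 434.99 -248.94   29.21    0.51]
```

View pics/w11.png

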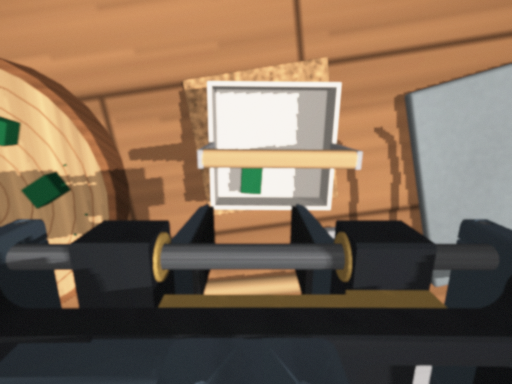

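View pics/d11.png

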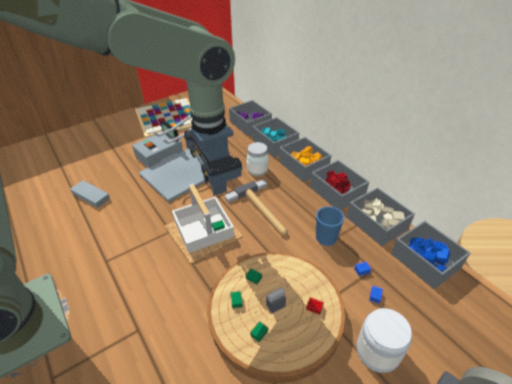

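```bash
python3 go.py 500.5 -221 130 15
```

```text
t 21.62 pos [527.4  -7.9 157.6] q [ 0.0694  0.9976  0.0029 -0.0014] F [ 0.12  0.11 -0.56] gap 0.551
shift units [-1.08 -8.52 -1.1 ] turn units [-0.04  0.01 -6.7 ] j6 -1.48
```

>>> {"api": "play_rows", "payload": {
  "series": [
    [[-0.1,-0.9,0,0,0,-0.7,115],[-0.1,-0.9,0,0,0,-0.7,115],[-0.1,-0.9,0,0,0,-0.7,115],[-0.1,-0.9,0,0,0,-0.7,115],[-0.1,-0.9,0,0,0,-0.7,115],[-0.1,-0.9,0,0,0,-0.7,115],[-0.1,-0.9,0,0,0,-0.7,115],[-0.1,-0.9,0,0,0,-0.7,115],[-0.1,-0.9,-0.5,0,0,-0.7,115],[-0.1,-0.4,-0.5,0,0,-0.4,115],[0,0,0,0,0,0,115],[0,0,0,0,0,0,115]]
  ]
}}

```text
t: 23.12
position: [492.6, -223.9, 115.5]
tool_rot: [0.623, 0.782, 0.004, -0.014]
wrist_force: [0.3, 0.9, 0.6]
finger_gap: 0.554
```

```bash
python3 go.py 500.5 -221 45 15
python3 - <<'E'
from blocks import *
c=cap("wrist","w12")
for k in blobs(c,"g",60):
    print(k.mean(0), np.round(maskfit(c,k),1))
E
```

```text
t 23.12 pos [ 492.6 -223.9  115.5] q [ 0.6229  0.7822  0.0045 -0.0142] F [0.3  0.86 0.62] gap 0.554
shift units [ 0.32  0.11 -2.82] turn units [-0.14 -0.1   0.21] j6 -0.69
[181.82417582 211.38461538] [ 4.342e+02 -2.492e+02  6.440e+01  4.000e-01]
[261.54867257 199.15929204] [ 5.002e+02 -2.214e+02  1.144e+02  2.000e-01]
```

View pics/w12.png

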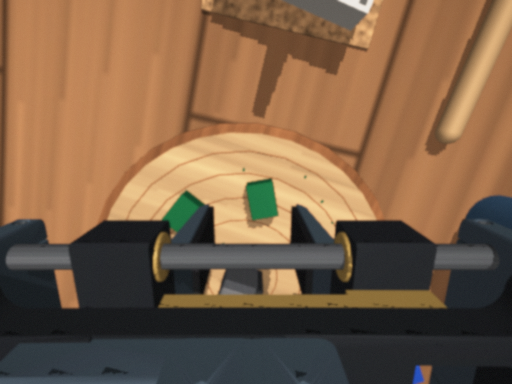

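>>> {"api": "play_rows", "payload": {
  "series": [
    [[0.32,0.1,-1,-0.14,-0.1,0.6,115],[0,0,-1,0,0,0,115],[0,0,-0.7,0,0,0,115],[0,0,0,0,0,0,115],[0,0,0,0,0,0,115]]
  ]
}}

```text
t: 23.8
position: [503.5, -219.3, 49.3]
tool_rot: [0.577, 0.817, 0.0, 0.003]
wrist_force: [0.4, -0.3, -0.6]
finger_gap: 0.553
```

```bash
python3 go.py 500.3 -221.2 45 19
python3 - <<'E'
from blocks import *
c=cap("wrist","w13"); zoom(c,(150,100,350,250),3,"w13z")
E
```

```text
t 23.80 pos [ 503.5 -219.3   49.3] q [5.770e-01 8.167e-01 2.000e-04 3.400e-03] F [ 0.37 -0.3  -0.58] gap 0.553
shift units [-0.13 -0.07 -0.17] turn units [ 0.02  0.03 -0.05] j6 -0.77
```

View pics/w13z.png

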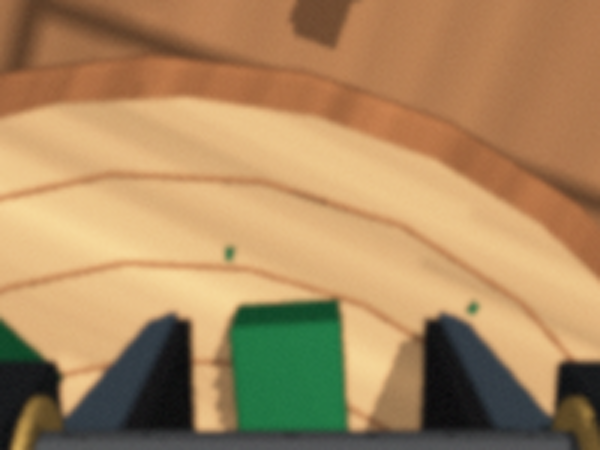

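>>> {"api": "play_rows", "payload": {
  "series": [
    [[-0.13,-0.07,-0.18,0,0,-0.2,115],[0,0,0,0,0,0,115],[0,0,0,0,0,0,255],[0,0,0,0,0,0,255],[0,0,0,0,0,0,255],[0,0,0,0,0,0,255],[0,0,0.2,0,0,0,255],[0,0,1,0,0,0,255],[0,0,1,0,0,0,255],[0,0,1,0,0,0,255],[0,0,1,0,0,0,255],[0,0,0,0,0,0,255]]
  ]
}}

```text
t: 25.35
position: [500.3, -221.4, 155.1]
tool_rot: [0.592, 0.806, 0.0, 0.005]
wrist_force: [-0.4, 0.7, -1.7]
finger_gap: 0.262
```

```bash
python3 go.py 531 32 150 81.5
```

```text
t 25.35 pos [ 500.3 -221.4  155.1] q [5.922e-01 8.058e-01 4.000e-04 4.700e-03] F [-0.36  0.7  -1.72] gap 0.262
shift units [ 1.23 10.14 -0.21] turn units [-0.    0.06  6.41] j6 -0.74
```

>>> {"api": "play_rows", "payload": {
  "series": [
    [[0.2,0.9,0,0,0,0.6,255],[0.2,0.9,0,0,0,0.6,255],[0.2,0.9,0,0,0,0.6,255],[0.2,0.9,0,0,0,0.6,255],[0.2,0.9,0,0,0,0.6,255],[0.2,0.9,0,0,0,0.6,255],[0.2,0.9,0,0,0,0.6,255],[0.1,0.9,0,0,0,0.6,255],[0,0.9,0,0,0,0.6,255],[0,0.9,0,0,0,0.6,255],[0,0.9,0,0,0,0.4,255],[0,0,0,0,0,0,255],[0,0,0,0,0,0,255]]
  ]
}}

```text
t: 26.98
position: [529.1, 34.4, 138.6]
tool_rot: [0.057, 0.998, -0.002, -0.009]
wrist_force: [0.6, -0.7, -0.1]
finger_gap: 0.26
```

```bash
python3 go.py 531 32 48 81.5
```

```text
t 26.98 pos [529.1  34.4 138.6] q [ 0.0575  0.9983 -0.0015 -0.0088] F [ 0.61 -0.74 -0.08] gap 0.260
shift units [ 0.07 -0.1  -3.62] turn units [ 0.01 -0.1  -0.19] j6 -1.41
```

>>> {"api": "play_rows", "payload": {
  "series": [
    [[0.07,-0.1,-1,0,-0.1,-0.19,255],[0,0,-1,0,0,0,255],[0,0,-1,0,0,0,255],[0,0,-0.4,0,0,0,255],[0,0,0,0,0,0,255],[0,0,0,0,0,0,255]]
  ]
}}

```text
t: 27.72
position: [531.6, 27.6, 51.6]
tool_rot: [0.078, 0.997, -0.001, 0.001]
wrist_force: [-1.0, -0.0, -1.0]
finger_gap: 0.261
```

```bash
python3 go.py 531 32 48 81.5
```

```text
t 27.73 pos [531.6  27.6  51.6] q [ 0.0783  0.9969 -0.0014  0.0012] F [-0.98 -0.04 -1.05] gap 0.261
shift units [-0.03  0.18 -0.14] turn units [0.02 0.01 0.05] j6 -1.38
```

>>> {"api": "play_rows", "payload": {
  "series": [
    [[-0.05,0.2,-0.15,0,0,0,255],[0,0,0,0,0,0,255],[0,0,0,0,0,0,150],[0,0,0,0,0,0,150],[0,0,0,0,0,0,150],[0,0,0.8,0,0,0,150],[0,0,1,0,0,0,115],[0,0,1,0,0,0,115],[0,0,1,0,0,0,115],[0,0,0.5,0,0,0,115],[0,0,0,0,0,0,115]]
  ]
}}

```text
t: 29.1
position: [530.8, 33.0, 159.7]
tool_rot: [0.078, 0.997, -0.001, 0.002]
wrist_force: [0.1, -0.6, -0.1]
finger_gap: 0.548
```

```bash
python3 go.py 434 -248.5 130 -30
python3 - <<'E'
from blocks import *
c=cap("wrist","w14");D=cap("side")
for n,c in (("side",D),):
    for k in blobs(c,"g"):
        m=k.mean(0); q=onz(c,m,50)
        if np.hypot(q[0]-494,q[1]+303)<250: print(n,m.round(1),np.round(maskfit(c,k),2))
E
```

```text
t 29.10 pos [530.8  33.  159.7] q [ 0.0783  0.9969 -0.0012  0.0024] F [ 0.12 -0.6  -0.12] gap 0.548
shift units [ -3.87 -11.26  -1.19] turn units [-0.    0.03  6.9 ] j6 -1.37
side [258.8 330.9] [ 4.3231e+02 -3.3729e+02  3.0840e+01  3.0000e-01]
side [236.1 299.1] [ 4.3406e+02 -2.4684e+02  6.3300e+01  3.2000e-01]
```

View pics/w14.png

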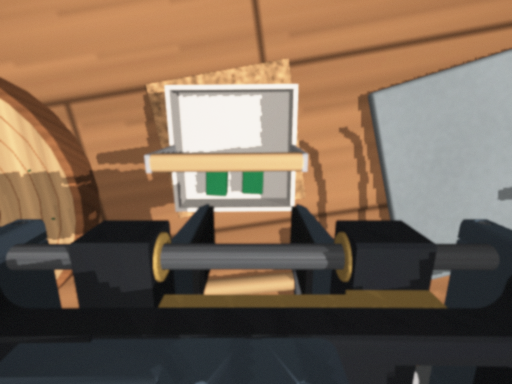

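>>> {"api": "play_rows", "payload": {
  "series": [
    [[-0.3,-0.85,0,0,0,-0.85,115],[-0.3,-0.85,0,0,0,-0.85,115],[-0.3,-0.85,0,0,0,-0.85,115],[-0.3,-0.85,0,0,0,-0.85,115],[-0.3,-0.85,0,0,0,-0.85,115],[-0.3,-0.85,0,0,0,-0.85,115],[-0.3,-0.85,0,0,0,-0.85,115],[-0.3,-0.85,0,0,0,-0.85,115],[-0.3,-0.85,0,0,0,-0.85,115],[-0.3,-0.85,0,0,0,-0.85,115],[-0.3,-0.85,0,0,0,-0.85,115],[-0.3,-0.85,0,0,0,-0.85,115],[-0.2,-0.8,0,0,0,-0.85,115],[0,0,-0.4,0,0,0,115],[0,0,0,0,0,0,115]]
  ]
}}

```text
t: 31.08
position: [421.2, -246.4, 129.0]
tool_rot: [0.879, 0.477, -0.001, -0.018]
wrist_force: [-0.3, -0.7, 0.5]
finger_gap: 0.546
```

```bash
python3 go.py 434 -248.5 45 -30
python3 - <<'E'
from blocks import *
c=cap("wrist","w15")
for k in blobs(c,"g",60):
    print(k.mean(0), np.round(maskfit(c,k),1))
E
```

```text
t 31.07 pos [ 421.2 -246.4  129. ] q [ 0.8786  0.4773 -0.001  -0.0177] F [-0.31 -0.74  0.52] gap 0.546
shift units [ 0.51 -0.09 -3.36] turn units [-0.17 -0.11  0.3 ] j6 0.00
[266.77570093 191.77570093] [ 4.341e+02 -2.498e+02  6.460e+01  2.000e-01]
```

View pics/w15.png

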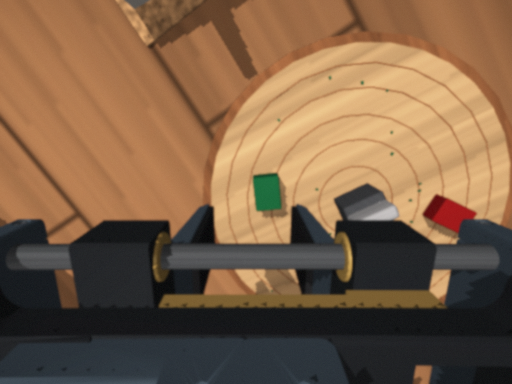

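>>> {"api": "play_rows", "payload": {
  "series": [
    [[0.5,-0.1,-0.4,-0.17,-0.1,0.45,115],[0,0,-1,0,0,0,115],[0,0,-1,0,0,0,115],[0,0,-0.8,0,0,0,115],[0,0,0,0,0,0,115],[0,0,0,0,0,0,115]]
  ]
}}

```text
t: 31.88
position: [436.8, -245.0, 48.2]
tool_rot: [0.855, 0.518, -0.0, 0.001]
wrist_force: [0.5, -0.1, -0.4]
finger_gap: 0.546
```

```bash
python3 go.py 434.2 -249.5 45 -27
python3 - <<'E'
from blocks import *
c=cap("wrist","w16"); zoom(c,(150,100,350,250),3,"w16z")
E
```

```text
t 31.88 pos [ 436.8 -245.    48.2] q [ 8.554e-01  5.180e-01 -1.000e-04  1.100e-03] F [ 0.54 -0.14 -0.38] gap 0.546
shift units [-0.1  -0.18 -0.13] turn units [0.01 0.01 0.06] j6 -0.05
```

View pics/w16z.png

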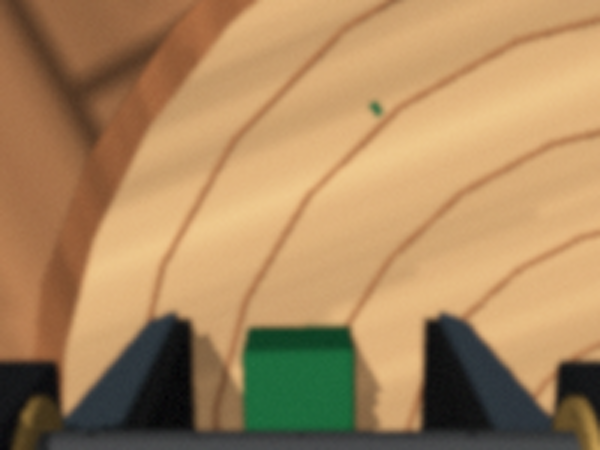

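>>> {"api": "play_rows", "payload": {
  "series": [
    [[-0.1,-0.18,-0.14,0,0,0,115],[0,0,0,0,0,0,115],[0,0,0,0,0,0,255],[0,0,0,0,0,0,255],[0,0,0,0,0,0,255],[0,0,0,0,0,0,255],[0,0,0.2,0,0,0,255],[0,0,1,0,0,0,255],[0,0,1,0,0,0,255],[0,0,1,0,0,0,255],[0,0,1,0,0,0,255],[0,0,0,0,0,0,255]]
  ]
}}

```text
t: 33.42
position: [434.5, -250.1, 155.2]
tool_rot: [0.855, 0.518, 0.001, 0.002]
wrist_force: [0.4, -0.2, -0.7]
finger_gap: 0.263
```

```bash
python3 go.py 455 1.5 150 81.5
```

```text
t 33.42 pos [ 434.5 -250.1  155.2] q [8.553e-01 5.181e-01 7.000e-04 2.500e-03] F [ 0.43 -0.23 -0.67] gap 0.263
shift units [ 0.82 10.06 -0.21] turn units [ 0.03  0.01 -7.09] j6 -0.06
```

>>> {"api": "play_rows", "payload": {
  "series": [
    [[0,0.9,0,0,0,-0.6,255],[0,0.9,0,0,0,-0.6,255],[0,0.9,0,0,0,-0.6,255],[0,0.9,0,0,0,-0.6,255],[0,0.9,0,0,0,-0.6,255],[0,0.9,0,0,0,-0.6,255],[0.1,0.9,0,0,0,-0.6,255],[0.1,0.9,0,0,0,-0.6,255],[0.1,0.9,0,0,0,-0.6,255],[0.1,0.9,0,0,0,-0.6,255],[0.1,0.9,0,0,0,-0.6,255],[0.1,0.2,0,0,0,-0.4,255],[0,0,0,0,0,0,255]]
  ]
}}

```text
t: 35.05
position: [439.4, 12.6, 140.1]
tool_rot: [0.996, -0.087, -0.011, -0.004]
wrist_force: [-0.2, -0.5, -0.2]
finger_gap: 0.265
```

```bash
python3 go.py 455 1.5 48 81.5
python3 - <<'E'
from h import *
cap("wrist","w17")
E
```

```text
t 35.05 pos [439.4  12.6 140.1] q [ 0.9962 -0.0867 -0.0108 -0.0041] F [-0.17 -0.48 -0.2 ] gap 0.265
shift units [ 0.62 -0.44 -3.68] turn units [-0.06 -0.12  0.14] j6 1.73
```

View pics/w17.png

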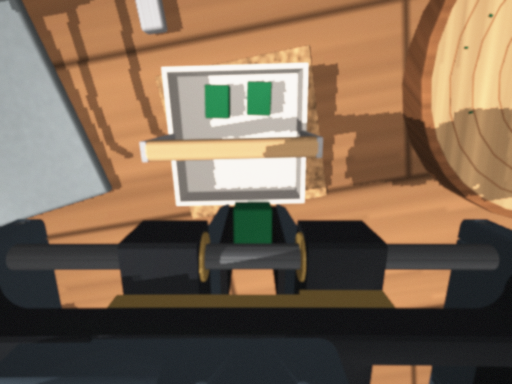

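>>> {"api": "play_rows", "payload": {
  "series": [
    [[0.6,-0.45,-0.6,-0.06,-0.12,0.14,255],[0,0,-1,0,0,0,255],[0,0,-1,0,0,0,255],[0,0,-0.9,0,0,0,255],[0,0,0,0,0,0,255],[0,0,0,0,0,0,255]]
  ]
}}

```text
t: 35.85
position: [453.3, -1.6, 49.3]
tool_rot: [0.997, -0.073, -0.0, 0.001]
wrist_force: [-0.2, -0.1, -0.1]
finger_gap: 0.263
```

```bash
python3 go.py 455 1.5 47 81.5
```

```text
t 35.85 pos [453.3  -1.6  49.3] q [ 9.974e-01 -7.270e-02 -5.000e-04  9.000e-04] F [-0.22 -0.09 -0.14] gap 0.263
shift units [ 0.07  0.12 -0.09] turn units [ 0.01 -0.01 -0.02] j6 1.69
```

>>> {"api": "play_rows", "payload": {
  "series": [
    [[0.08,0.12,-0.08,0,0,0,255],[0,0,0,0,0,0,255],[0,0,0,0,0,0,150],[0,0,0,0,0,0,150],[0,0,0,0,0,0,150],[0,0,0.8,0,0,0,150],[0,0,1,0,0,0,115],[0,0,1,0,0,0,115],[0,0,1,0,0,0,115],[0,0,0.5,0,0,0,115],[0,0,0,0,0,0,115]]
  ]
}}

```text
t: 37.22
position: [455.9, 1.5, 159.5]
tool_rot: [0.997, -0.072, 0.001, 0.001]
wrist_force: [-0.6, -0.7, 1.0]
finger_gap: 0.546
```

```bash
python3 go.py 433 -337.5 130 -65
python3 - <<'E'
from blocks import *
c=cap("wrist","w18");D=cap("side","d18")
for n,c in (("side",D),):
    for k in blobs(c,"g"):
        m=k.mean(0); q=onz(c,m,50)
        if np.hypot(q[0]-494,q[1]+303)<450: print(n,m.round(1),np.round(maskfit(c,k),2))
E
```

```text
t 37.23 pos [455.9   1.5 159.5] q [ 9.974e-01 -7.240e-02  9.000e-04  8.000e-04] F [-0.63 -0.75  0.95] gap 0.546
shift units [ -0.92 -13.56  -1.18] turn units [0.01 0.01 3.33] j6 1.70
side [274.9 349.2] [ 4.3762e+02 -3.8566e+02  2.5290e+01  2.6000e-01]
side [195.  233.1] [451.21 -18.02  70.5    0.84]
side [215.8 220.4] [ 5.1396e+02 -2.3860e+01  8.1890e+01  2.5000e-01]
```

View pics/w18.png

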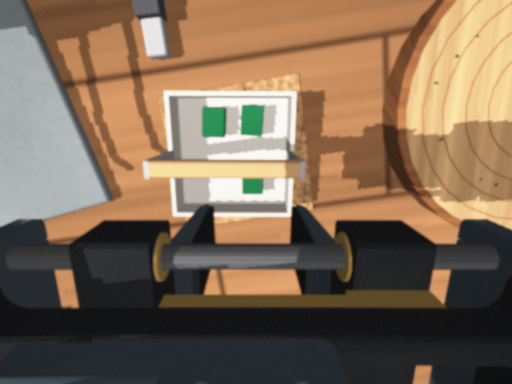

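View pics/d18.png

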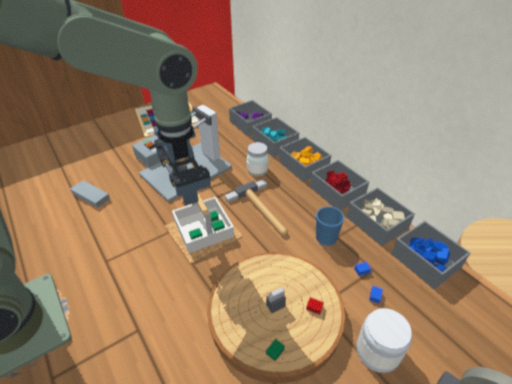

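>>> {"api": "play_rows", "payload": {
  "series": [
    [[0,-0.9,0,0,0,0.3,115],[0,-0.9,0,0,0,0.3,115],[0,-0.9,0,0,0,0.3,115],[0,-0.9,0,0,0,0.3,115],[0,-0.9,0,0,0,0.3,115],[0,-0.9,0,0,0,0.3,115],[0,-0.9,0,0,0,0.3,115],[0,-0.9,0,0,0,0.3,115],[0,-0.9,0,0,0,0.3,115],[0,-0.9,0,0,0,0.3,115],[0,-0.9,0,0,0,0.2,115],[0,-0.9,0,0,0,0,115],[0,-0.9,0,0,0,0,115],[0,-0.9,0,0,0,0,115],[0,-0.9,0,0,0,0,115],[0,-0.9,0,0,0,0,115],[0,-0.7,0,0,0,0,115],[0,0,0,0,0,0,115],[0,0,0,0,0,0,115]]
  ]
}}

```text
t: 39.7
position: [444.9, -387.4, 139.6]
tool_rot: [0.976, 0.215, -0.016, -0.006]
wrist_force: [0.9, -0.3, 0.5]
finger_gap: 0.547
```

```bash
python3 go.py 437.5 -386 110 -65
python3 - <<'E'
from blocks import *
c=cap("wrist","w19")
for k in blobs(c,"g",60):
    print(k.mean(0), np.round(maskfit(c,k),2))
E
```

```text
t 39.70 pos [ 444.9 -387.4  139.6] q [ 0.9764  0.2152 -0.0157 -0.0063] F [ 0.93 -0.32  0.51] gap 0.547
shift units [-0.3   0.06 -1.18] turn units [-0.03 -0.19  0.01] j6 0.42
[248.7  196.92] [ 4.3689e+02 -3.8695e+02  1.5620e+01  2.0000e-01]
```

View pics/w19.png

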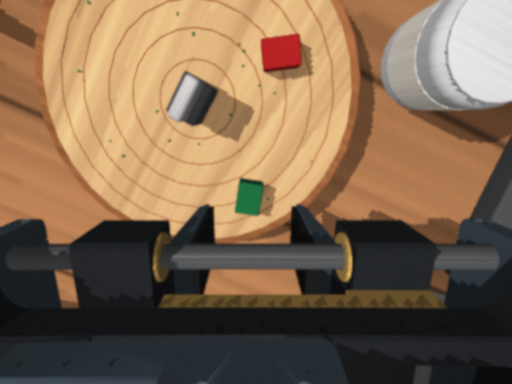

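>>> {"api": "play_rows", "payload": {
  "series": [
    [[-0.3,0.05,-0.8,-0.03,-0.19,-0.9,115],[0,0,-1,0,0,0,115],[0,0,-1,0,0,0,115],[0,0,-0.8,0,0,0,115],[0,0,0,0,0,0,115],[0,0,0,0,0,0,115]]
  ]
}}

```text
t: 40.5
position: [438.6, -382.2, 50.0]
tool_rot: [0.99, 0.138, 0.002, -0.0]
wrist_force: [0.1, 0.1, 0.3]
finger_gap: 0.553
```

```bash
python3 go.py 437 -386.5 45 -74
python3 - <<'E'
from blocks import *
c=cap("wrist","w20"); zoom(c,(150,100,350,250),3,"w20z")
E
```

```text
t 40.50 pos [ 438.6 -382.2   50. ] q [ 9.904e-01  1.379e-01  2.200e-03 -4.000e-04] F [0.13 0.07 0.34] gap 0.553
shift units [-0.06 -0.17 -0.2 ] turn units [-0.01  0.02  0.01] j6 0.55
```

View pics/w20z.png

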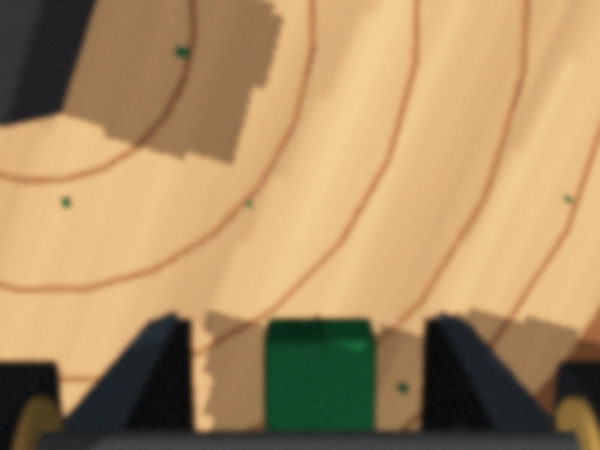

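>>> {"api": "play_rows", "payload": {
  "series": [
    [[-0.06,-0.18,-0.2,0,0,0,115],[0,0,0,0,0,0,115],[0,0,0,0,0,0,255],[0,0,0,0,0,0,255],[0,0,0,0,0,0,255],[0,0,0,0,0,0,255],[0,0,0.2,0,0,0,255],[0,0,1,0,0,0,255],[0,0,1,0,0,0,255],[0,0,1,0,0,0,255],[0,0,1,0,0,0,255],[0,0,0,0,0,0,255]]
  ]
}}

```text
t: 42.05
position: [437.4, -387.2, 155.5]
tool_rot: [0.99, 0.138, 0.003, 0.001]
wrist_force: [-0.0, -0.6, -1.2]
finger_gap: 0.258
```

```bash
python3 go.py 460 41 150 81.5
```

```text
t 42.05 pos [ 437.4 -387.2  155.5] q [9.904e-01 1.380e-01 3.200e-03 8.000e-04] F [-0.04 -0.59 -1.16] gap 0.258
shift units [ 0.9  17.13 -0.22] turn units [ 0.01  0.04 -2.44] j6 0.55
```

>>> {"api": "play_rows", "payload": {
  "series": [
    [[0,0.9,0,0,0,-0.2,255],[0,0.9,0,0,0,-0.2,255],[0,0.9,0,0,0,-0.2,255],[0,0.9,0,0,0,-0.2,255],[0,0.9,0,0,0,-0.2,255],[0,0.9,0,0,0,-0.2,255],[0,0.9,0,0,0,-0.2,255],[0,0.9,0,0,0,-0.2,255],[0.1,0.9,0,0,0,-0.2,255],[0.1,0.9,0,0,0,-0.2,255],[0.1,0.9,0,0,0,-0.2,255],[0.1,0.9,0,0,0,-0.2,255],[0.1,0.9,0,0,0,0,255],[0.1,0.9,0,0,0,0,255],[0.1,0.9,0,0,0,0,255],[0.1,0.9,0,0,0,0,255],[0.1,0.9,0,0,0,0,255],[0,0.9,0,0,0,0,255],[0,0,0,0,0,0,255],[0,0,0,0,0,0,255]]
  ]
}}

```text
t: 44.55
position: [445.0, 34.9, 132.6]
tool_rot: [0.997, -0.078, -0.015, -0.005]
wrist_force: [0.5, -0.8, -0.5]
finger_gap: 0.265
```

```bash
python3 go.py 460 40 60 81.5
```

```text
t 44.55 pos [445.   34.9 132.6] q [ 0.9968 -0.0785 -0.0148 -0.0049] F [ 0.46 -0.81 -0.49] gap 0.265
shift units [ 0.6  0.2 -2.9] turn units [-0.07 -0.16  0.05] j6 1.76
```

>>> {"api": "play_rows", "payload": {
  "series": [
    [[0.55,0.2,-0.4,-0.07,-0.16,0.05,255],[0,0,-1,0,0,0,255],[0,0,-1,0,0,0,255],[0,0,-0.8,0,0,0,255],[0,0,0,0,0,0,255],[0,0,0,0,0,0,255]]
  ]
}}

```text
t: 45.3
position: [459.3, 35.4, 50.3]
tool_rot: [0.997, -0.077, 0.0, 0.001]
wrist_force: [-0.5, -0.1, 0.5]
finger_gap: 0.262
```

```bash
python3 go.py 460 40 47 81.5
```

```text
t 45.30 pos [459.3  35.4  50.3] q [ 9.971e-01 -7.670e-02  4.000e-04  1.000e-03] F [-0.5  -0.14  0.52] gap 0.262
shift units [ 0.03  0.18 -0.13] turn units [0.01 0.   0.03] j6 1.78
```

>>> {"api": "play_rows", "payload": {
  "series": [
    [[0.03,0.18,-0.12,0,0,0,255],[0,0,0,0,0,0,255],[0,0,0,0,0,0,150],[0,0,0,0,0,0,150],[0,0,0,0,0,0,150],[0,0,0.8,0,0,0,150],[0,0,1,0,0,0,115],[0,0,1,0,0,0,115],[0,0,1,0,0,0,115],[0,0,1,0,0,0,115],[0,0,1,0,0,0,115],[0,0,1,0,0,0,115],[0,0,0,0,0,0,115],[0,0,0,0,0,0,115]]
  ]
}}

```text
t: 47.05
position: [459.4, 40.0, 223.3]
tool_rot: [0.997, -0.077, 0.001, 0.001]
wrist_force: [0.7, 0.4, -0.6]
finger_gap: 0.549
```

```bash
python3 go.py 493 16 180 -8.3
python3 - <<'E'
from blocks import *
c=cap("wrist","w21");zoom(c,(100,50,320,215),3.6,"w21z");D=cap("side","d21");zoom(D,(130,160,280,270),5,"d21z")
for k in blobs(D,"g"): print(k.mean(0))
E
```

```text
t 47.05 pos [459.4  40.  223.3] q [ 9.971e-01 -7.670e-02  1.200e-03  9.000e-04] F [ 0.69  0.36 -0.56] gap 0.549
shift units [ 1.34 -0.96 -1.73] turn units [ 0.02  0.   -8.95] j6 1.79
[191.95744681 228.19148936]
[215.87234043 220.36170213]
```

View pics/w21z.png

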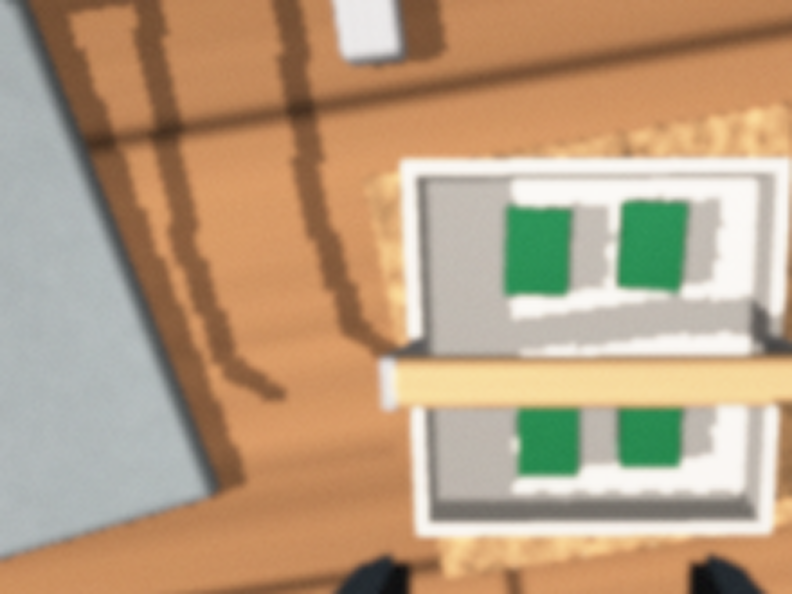

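View pics/d21z.png

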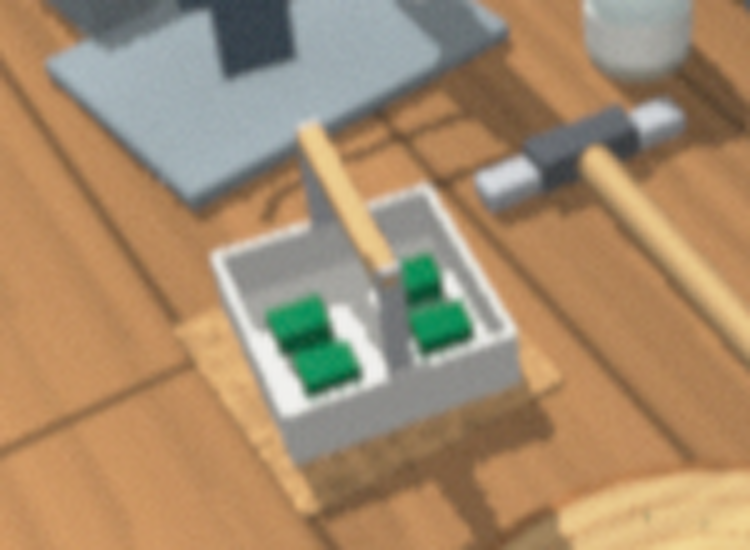

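>>> {"api": "play_rows", "payload": {
  "series": [
    [[0.2,-0.15,0,0,0,0.9,60],[0.2,-0.15,0,0,0,0.9,60],[0.2,-0.15,0,0,0,0.9,60],[0.2,-0.15,0,0,0,0.9,60],[0.2,-0.15,0,0,0,0.9,60],[0.2,-0.1,0,0,0,0.9,60],[0.2,0,0,0,0,0.9,60],[0,0,0,0,0,0.9,60],[0,0,0,0,0,0.9,60],[0,0,0,0,0,0.9,60],[0,0,-0.5,0,0,0,60],[0,0,0,0,0,0,60]]
  ]
}}

```text
t: 48.65
position: [489.2, 17.8, 196.5]
tool_rot: [0.743, 0.669, -0.01, -0.001]
wrist_force: [0.1, -0.3, -0.0]
finger_gap: 0.763
```

```bash
python3 go.py 493 16.8 135 -8.3
python3 - <<'E'
from fitscale import *
c=cap("wrist","w22");zoom(c,(150,50,350,215),3.6,"w22z")
E
```

```text
t 48.65 pos [489.2  17.8 196.5] q [ 0.7432  0.669  -0.01   -0.0013] F [ 0.11 -0.28 -0.01] gap 0.763
shift units [ 0.15 -0.04 -2.46] turn units [ 0.06 -0.1  -0.23] j6 0.13
```

View pics/w22.png

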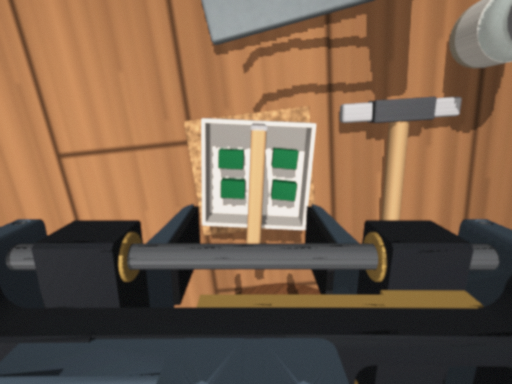

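Run:
```python
from fitscale import *
c=cap("wrist");zoom(c,(190,100,330,250),5,"w22z")
for z in (118,):
  for uv in [(252,126),(267,126),(248,235),(261,235)]: print(uv,onz(c,uv,z))
```

```text
(252, 126) [495.8  79.7 118. ]
(267, 126) [509.   78.3 118. ]
(248, 235) [481.  -23.6 118. ]
(261, 235) [493.7 -24.9 118. ]
```

View pics/w22z.png

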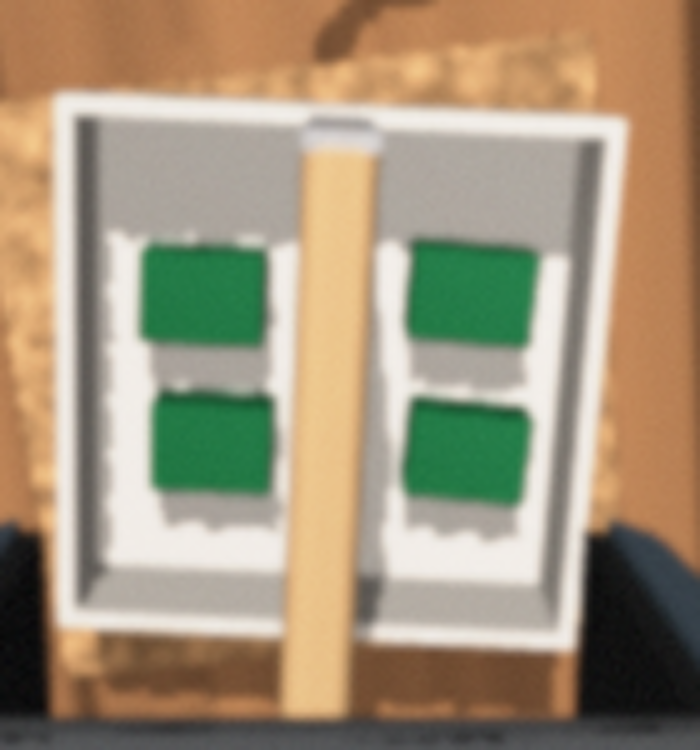

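>>> {"api": "play_rows", "payload": {
  "series": [
    [[0.15,-0.04,-0.5,0.06,-0.1,-0.23,60],[0,0,-1,0,0,0,60],[0,0,-0.9,0,0,0,60],[0,0,0,0,0,0,60],[0,0,0,0,0,0,60]]
  ]
}}

```text
t: 49.38
position: [495.9, 16.8, 138.3]
tool_rot: [0.758, 0.652, 0.003, 0.003]
wrist_force: [0.6, -0.1, 1.0]
finger_gap: 0.763
```

```bash
python3 go.py 493.3 16.8 93 -8.3
python3 - <<'E'
from fitscale import *
c=cap("wrist","w23")
E
```

```text
t 49.38 pos [495.9  16.8 138.3] q [0.7582 0.652  0.0033 0.003 ] F [ 0.59 -0.06  0.97] gap 0.763
shift units [-0.11  0.   -1.81] turn units [0.   0.05 0.03] j6 0.16
```

View pics/w23.png

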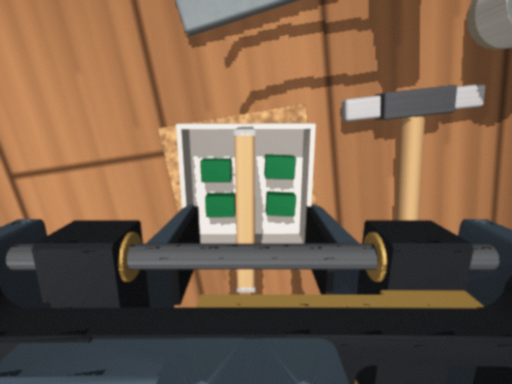

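>>> {"api": "play_rows", "payload": {
  "series": [
    [[-0.15,0,-0.8,0,0.05,0,60],[0,0,-0.7,0,0,0,60],[0,0,-0.3,0,0,0,120],[0,0,0,0,0,0,160],[0,0,0,0,0,0,160]]
  ]
}}

```text
t: 50.05
position: [495.9, 16.9, 97.1]
tool_rot: [0.758, 0.652, 0.004, 0.003]
wrist_force: [0.2, 0.6, 0.6]
finger_gap: 0.468
```

```bash
python3 go.py 493.3 16.8 93 -8.3
python3 - <<'E'
from fitscale import *
c=cap("wrist","w24");zoom(c,(150,100,350,300),3,"w24z");D=cap("side");zoom(D,(150,150,270,260),6,"d24z")
E
```

```text
t 50.05 pos [495.9  16.9  97.1] q [0.7584 0.6517 0.0039 0.0034] F [0.18 0.59 0.58] gap 0.468
shift units [-0.1  -0.   -0.16] turn units [0.   0.06 0.04] j6 0.16
```

View pics/w24z.png

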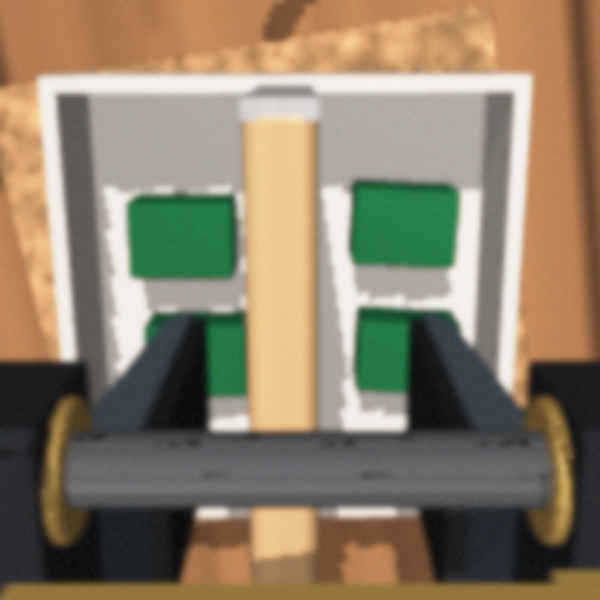

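View pics/d24z.png

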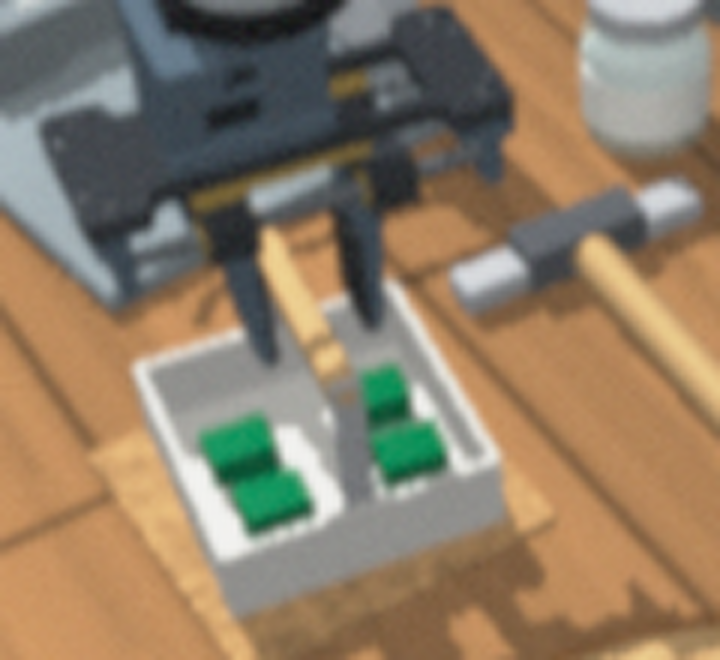

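Run:
```python
from fitscale import *
c=cap("wrist")
w=lambda u,v:(150+u/3,100+v/3)
for uv in [(240,120),(319,120),(252,558),(316,555),(248,415),(318,415)]: print(uv,onz(c,w(*uv),118))
zoom(c,(150,200,350,384),3,"w24b")
p=fit([(c,w(240,120),(-7,61,118)),(c,w(319,120),(7,61,118)),(c,w(40,78),(-65,65,44)),(c,w(531,76),(65,65,44))],[493,16,-.14])
```

```text
(240, 120) [493.7  76.6 118. ]
(319, 120) [507.6  74.4 118. ]
(252, 558) [480.9 -11.4 118. ]
(316, 555) [494.  -12.8 118. ]
(248, 415) [485.4  20.1 118. ]
(318, 415) [499.   17.9 118. ]
pose [491.8  15.5] deg -8.49
[[ 0.2 -0.6]
 [ 0.  -0.7]
 [-0.5  1.5]
 [ 0.1  1.5]]
```

View pics/w24b.png

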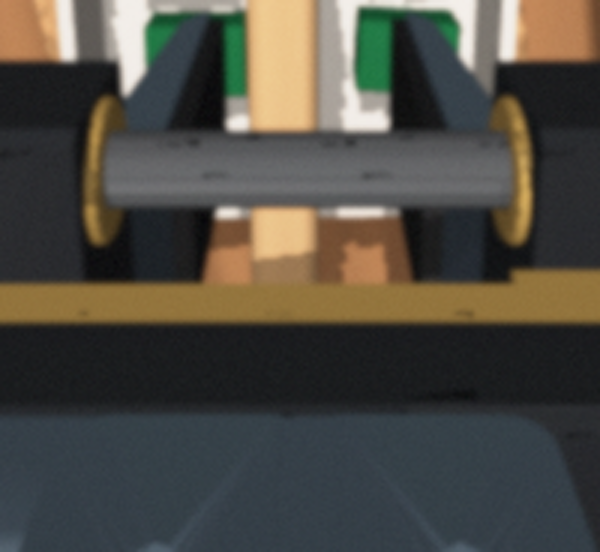

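>>> {"api": "play_rows", "payload": {
  "series": [
    [[-0.18,-0.03,-0.17,0,0.05,0,160],[0,0,0,0,0,0,160],[0,0,0,0,0,0,255],[0,0,0,0,0,0,255],[0,0,0,0,0,0,255],[0,0,0,0,0,0,255]]
  ],
  "grip_force": 45
}}

```text
t: 50.95
position: [490.7, 16.1, 92.6]
tool_rot: [0.758, 0.652, 0.0, 0.0]
wrist_force: [0.1, -0.5, -0.5]
finger_gap: 0.15
```

```bash
python3 go.py 492 16.5 93 -8.3
```

```text
t 50.95 pos [490.7  16.1  92.6] q [7.585e-01 6.517e-01 2.000e-04 2.000e-04] F [ 0.1  -0.47 -0.52] gap 0.150
shift units [0.05 0.02 0.01] turn units [0.   0.   0.04] j6 0.16
```

>>> {"api": "play_rows", "payload": {
  "series": [
    [[0,0,0.2,0,0,0,255],[0,0,0.4,0,0,0,255],[0,0,0.6,0,0,0,255],[0,0,0.6,0,0,0,255],[0,0,0.6,0,0,0,255],[0,0,0.6,0,0,0,255],[0,0,0.5,0,0,0,255],[0,0,0.2,0,0,0,255],[0,0,0,0,0,0,255]]
  ]
}}

```text
t: 52.08
position: [487.8, 16.0, 188.4]
tool_rot: [0.758, 0.652, -0.002, -0.002]
wrist_force: [-0.4, -0.2, -3.8]
finger_gap: 0.149
```

```bash
python3 go.py 407 256 185 7.5
python3 - <<'E'
from h import *
D=cap("side","d25")
E
```

```text
t 52.08 pos [487.8  16.  188.4] q [ 0.7585  0.6517 -0.002  -0.0015] F [-0.4  -0.22 -3.83] gap 0.149
shift units [-3.23  9.6  -0.14] turn units [ 0.01 -0.03  1.62] j6 0.16
```

View pics/d25.png

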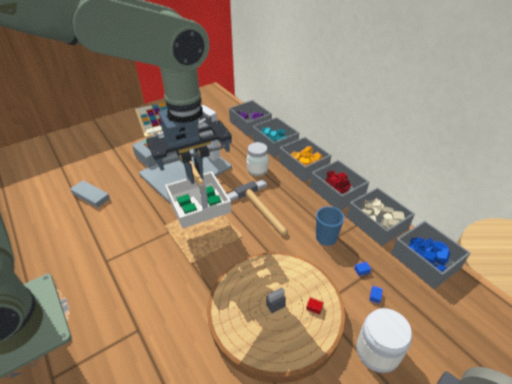

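>>> {"api": "play_rows", "payload": {
  "series": [
    [[-0.5,0.3,0,0,0,0.15,255],[-0.6,0.6,0,0,0,0.15,255],[-0.6,0.7,0,0,0,0.15,255],[-0.6,0.7,0,0,0,0.15,255],[-0.4,0.7,0,0,0,0.15,255],[-0.3,0.7,0,0,0,0.15,255],[-0.2,0.7,0,0,0,0.15,255],[0,0.7,0,0,0,0.15,255],[0,0.7,0,0,0,0.15,255],[0,0.7,0,0,0,0.15,255],[0,0.7,0,0,0,0.1,255],[0,0.7,0,0,0,0,255],[0,0.7,0,0,0,0,255],[0,0.5,0,0,0,0,255],[0,0,0,0,0,0,255],[0,0,0,0,0,0,255]]
  ]
}}

```text
t: 54.12
position: [382.2, 257.2, 183.9]
tool_rot: [0.649, 0.761, -0.009, -0.007]
wrist_force: [-0.4, -0.3, -4.4]
finger_gap: 0.148
```

```bash
python3 go.py 407 256 182 7.5
python3 - <<'E'
from h import *
D=cap("side","d26");zoom(D,(130,80,290,200),5,"d26z");zoom(D,(140,190,270,290),6,"d26m");W=cap("wrist","w26");S=cap("scene");zoom(S,(310,130,470,250),5,"s26z")
E
```

```text
t 54.12 pos [382.2 257.2 183.9] q [ 0.6491  0.7606 -0.0088 -0.0074] F [-0.39 -0.34 -4.36] gap 0.148
shift units [ 0.99 -0.05 -0.08] turn units [ 0.02 -0.13 -0.15] j6 0.40
```

View pics/w26.png

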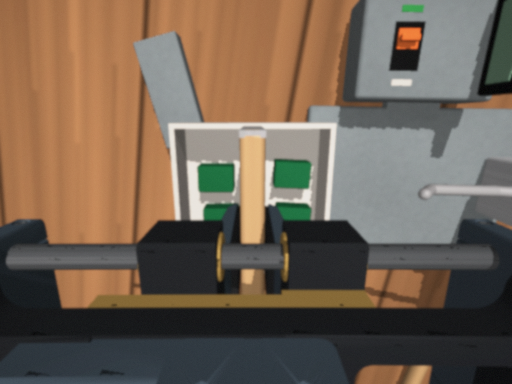

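View pics/s26z.png

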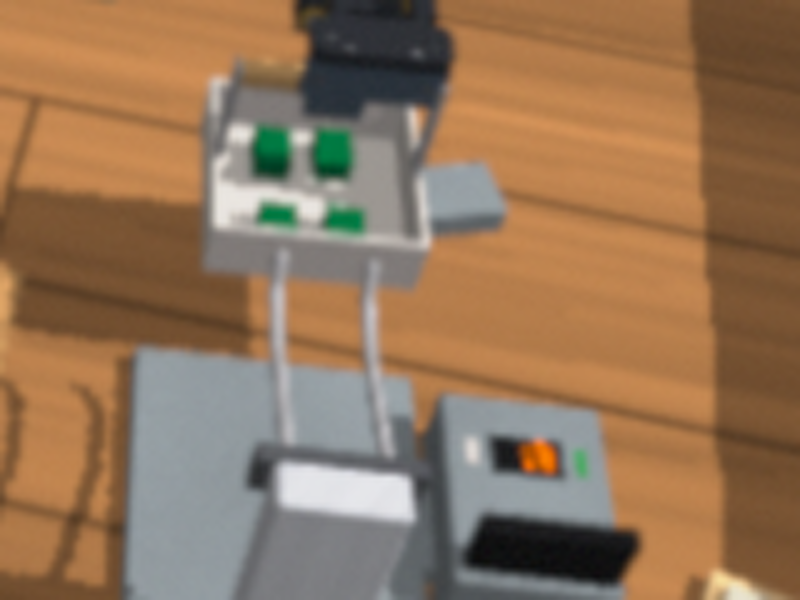

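View pics/d26m.png

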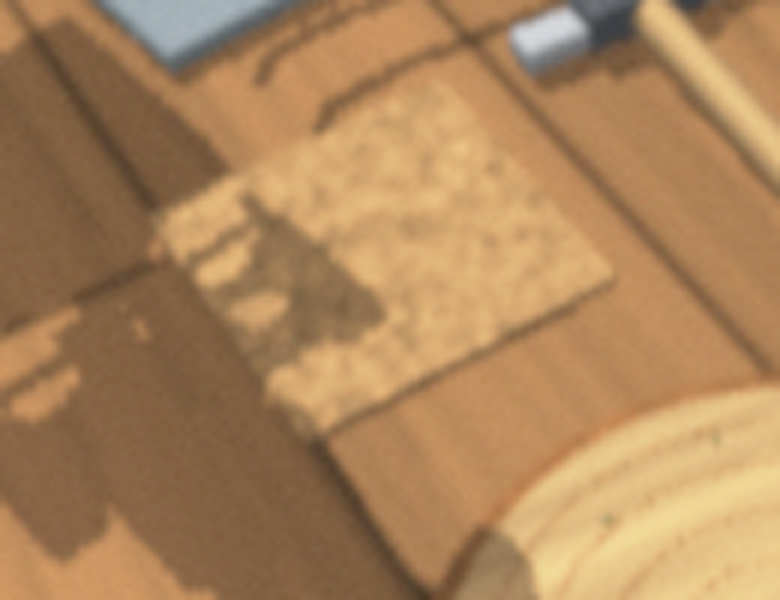

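Run:
```python
from fitscale import *
D=cap("side");W=cap("wrist");S=cap("scene")
b=lambda u,v:(140+u/6,190+v/6)
m=fit([(D,b(155,220),(-80,80,4)),(D,b(318,437),(-80,-80,4)),(D,b(613,275),(80,-80,4)),(D,b(445,82),(80,80,4))],[490,14,0])
s=lambda u,v:(310+u/5,130+v/5)
print("tip+ wrist z173",onz(W,(424,192),170))
for uv in [(283,252),(373,265)]: print("scene tips",onz(S,s(*uv),171))
for uv in [(289,440),(388,455)]: print("scene back",onz(S,s(*uv),181))
# basket: strap end in wrist
for uv in [(240,134),(267,134)]: print("bar end",onz(W,uv,184+25))
```

```text
pose [487.6   6.1] deg 1.26
[[-0.6 -0.4]
 [-0.4  1. ]
 [ 2.3 -0.1]
 [-0.1 -0.8]]
tip+ wrist z173 [495.2 296.  170. ]
scene tips [503.8 245.8 171. ]
scene tips [499.2 296.5 171. ]
scene back [645.  263.9 181. ]
scene back [640.4 314.7 181. ]
bar end [367.8 317.4 209. ]
bar end [381.6 319.6 209. ]
```

>>> {"api": "play_rows", "payload": {
  "series": [
    [[0.5,0.05,0,0.02,-0.13,-0.15,255],[0.5,0.05,0,0,0,0,255],[0.5,0.07,0,0,0,0,255],[0.5,0.07,0,0,0,0,255],[0.5,0.07,0,0,0,0,255],[0.5,0.07,0,0,0,0,255],[0,0,0,0,0,0,255],[0,0,0,0,0,0,255]]
  ]
}}

```text
t: 55.42
position: [464.2, 267.1, 183.4]
tool_rot: [0.661, 0.751, 0.001, 0.0]
wrist_force: [-0.1, -0.1, -4.4]
finger_gap: 0.151
```

```bash
python3 go.py 460 265.5 182 7.5
python3 - <<'E'
from h import *
D=cap("side","d27");zoom(D,(130,80,290,200),5,"d27z");W=cap("wrist","w27");S=cap("scene");zoom(S,(310,130,470,250),5,"s27z")
E
```

```text
t 55.42 pos [464.2 267.1 183.4] q [6.606e-01 7.507e-01 8.000e-04 4.000e-04] F [-0.13 -0.11 -4.45] gap 0.151
shift units [-0.17 -0.06 -0.06] turn units [-0.    0.01  0.02] j6 0.37
```

View pics/w27.png

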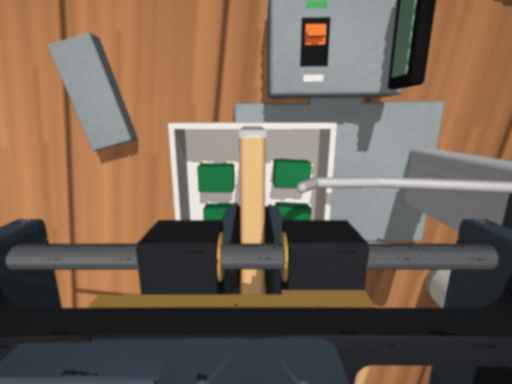

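View pics/d27z.png

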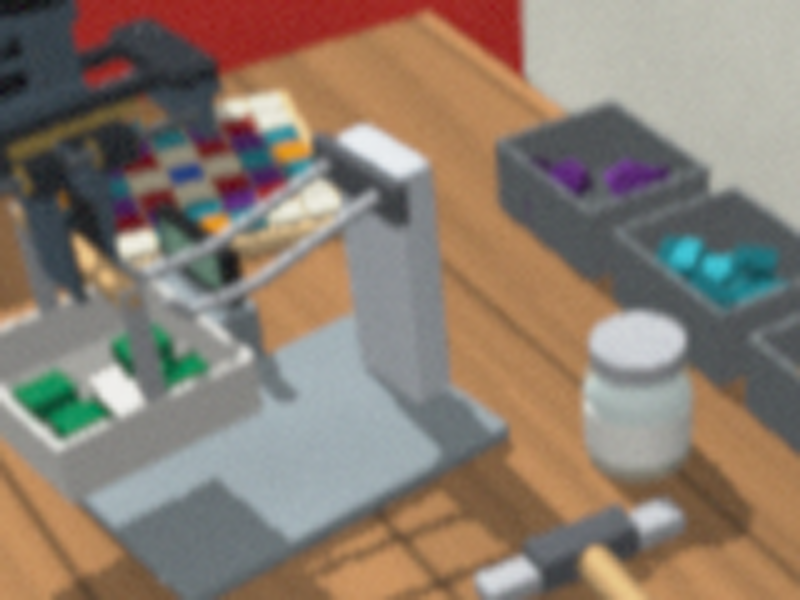

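View pics/s27z.png

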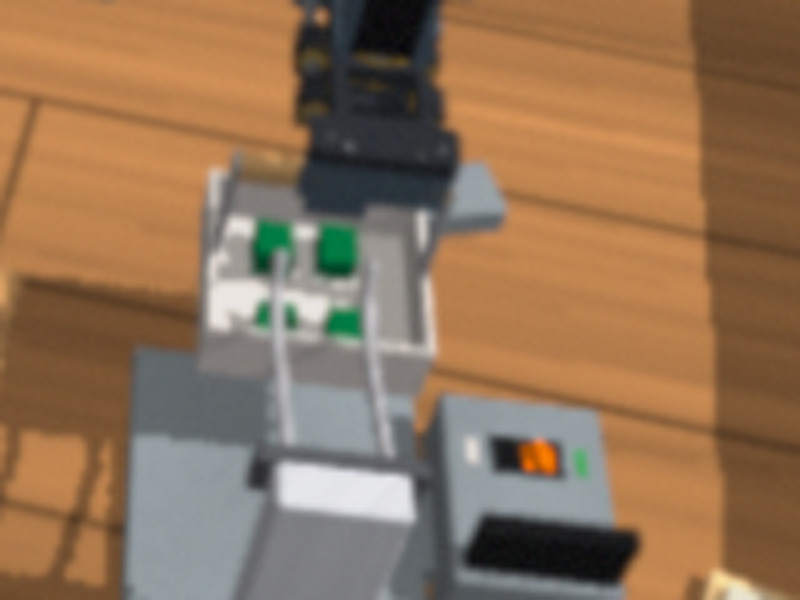

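Run:
```python
from h import *
W=cap("wrist")
for uv in [(302,187),(345,183),(345,179),(345,187),(480,186)]: print(uv,onz(W,uv,172 if uv[0]<310 else 157))
s=manip.observe();p=s["position"]
from scipy.spatial.transform import Rotation as R
M=R.from_quat(s["tool_rot"]).as_matrix()
for l in [(16,0,0),(16,7,0),(16,-7,0),(16,20,0)]: print(l,(p+M@np.array(l)).round(1),proj(W,p+M@np.array(l)).round(1))
```

```text
(302, 187) [495.38586615 295.64209178 172.        ]
(345, 183) [529.49959887 299.25849166 157.        ]
(345, 179) [528.86325976 302.21096068 157.        ]
(345, 187) [530.14042882 296.28355315 157.        ]
(480, 186) [627.84486244 309.44773299 157.        ]
(16, 0, 0) [462.1 283.  183.8] [251.3 203.9]
(16, 7, 0) [469.1 283.9 183.8] [262.1 203.8]
(16, -7, 0) [455.2 282.1 183.7] [240.5 203.9]
(16, 20, 0) [482.  285.6 183.8] [282.2 203.8]
```

>>> {"api": "play_rows", "payload": {
  "series": [
    [[0.4,0.03,0,0,0,0,255],[0.5,0.05,0,0,0,0,255],[0.5,0.05,0,0,0,0,255],[0.5,0.05,0,0,0,0,255],[0.5,0.05,0,0,0,0,255],[0.4,0.05,0,0,0,0,255],[0,0,0,0,0,0,255],[0,0,0,0,0,0,255]]
  ]
}}

```text
t: 56.62
position: [539.8, 274.7, 183.3]
tool_rot: [0.661, 0.751, 0.001, 0.001]
wrist_force: [0.2, 0.3, -5.2]
finger_gap: 0.152
```

```bash
python3 go.py 537 274.5 156 7.5
python3 - <<'E'
from h import *
D=cap("side","d28");zoom(D,(130,80,290,200),5,"d28z");W=cap("wrist","w28")
E
```

```text
t 56.62 pos [539.8 274.7 183.3] q [6.606e-01 7.508e-01 1.300e-03 7.000e-04] F [ 0.21  0.28 -5.16] gap 0.152
shift units [-0.11 -0.01 -1.09] turn units [-0.01  0.02  0.02] j6 0.32
```

View pics/w28.png

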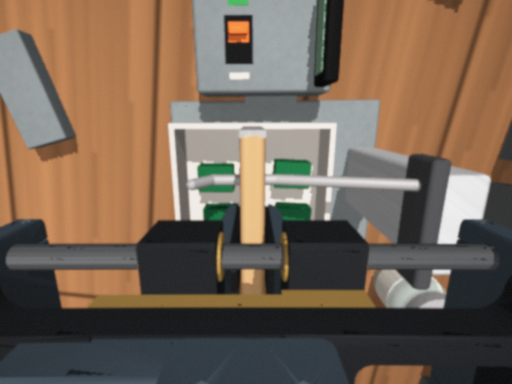

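View pics/d28z.png

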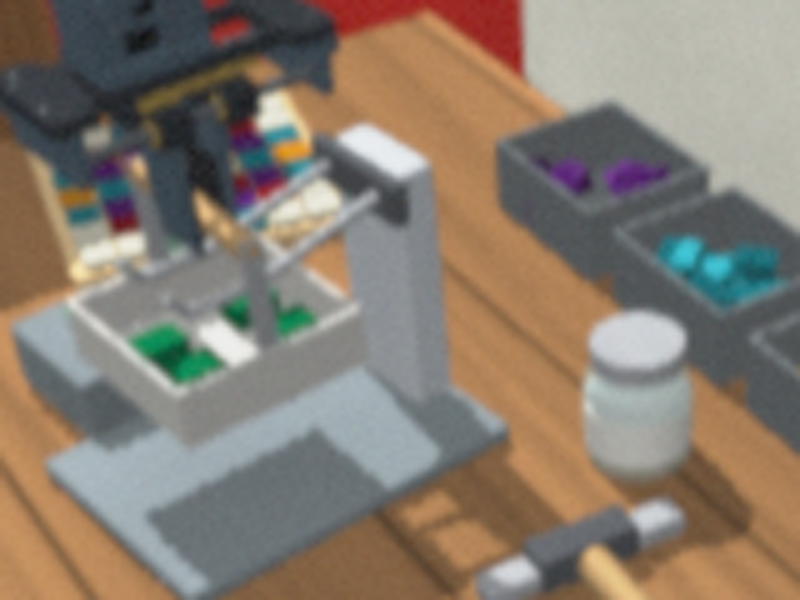

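>>> {"api": "play_rows", "payload": {
  "series": [
    [[-0.1,0,-0.4,0,0,0,255],[0,0,-0.5,0,0,0,255],[0,0,-0.2,0,0,0,255],[0,0,0,0,0,0,255],[0,0,0,0,0,0,255]]
  ]
}}

```text
t: 57.35
position: [535.7, 274.5, 153.5]
tool_rot: [0.66, 0.751, 0.001, 0.0]
wrist_force: [-0.4, 0.1, -4.9]
finger_gap: 0.146
```

```bash
python3 go.py 537 274.5 148 7.5
python3 - <<'E'
from h import *
W=cap("wrist","w29")
E
```

```text
t 57.35 pos [535.7 274.5 153.5] q [6.603e-01 7.510e-01 7.000e-04 4.000e-04] F [-0.45  0.15 -4.9 ] gap 0.146
shift units [ 0.05  0.   -0.22] turn units [-0.    0.01  0.01] j6 0.33
```

View pics/w29.png

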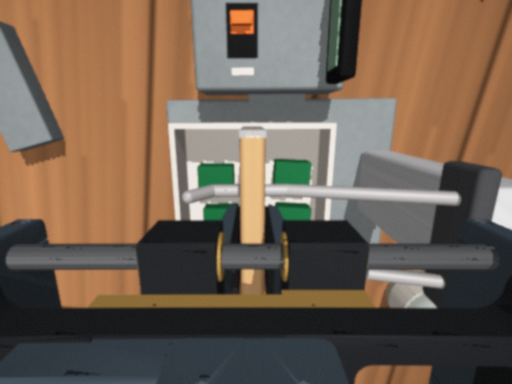

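>>> {"api": "play_rows", "payload": {
  "series": [
    [[0,0,-0.15,0,0,0,255],[0,0,-0.08,0,0,0,255],[0,0,0,0,0,0,255]]
  ]
}}

```text
t: 57.78
position: [536.1, 274.6, 148.0]
tool_rot: [0.66, 0.751, 0.001, 0.001]
wrist_force: [-0.4, 0.3, -4.3]
finger_gap: 0.152
```

>>> {"api": "play_rows", "payload": {
  "series": [
    [[0,0,-0.08,0,0,0,255],[0,0,0,0,0,0,255]]
  ]
}}

```text
t: 58.02
position: [536.5, 274.9, 147.9]
tool_rot: [0.66, 0.751, 0.002, 0.001]
wrist_force: [0.2, 0.4, -5.0]
finger_gap: 0.155
```

>>> {"api": "play_rows", "payload": {
  "series": [
    [[0,0,-0.08,0,0,0,255],[0,0,0,0,0,0,255]]
  ]
}}

```text
t: 58.28
position: [536.6, 274.9, 147.7]
tool_rot: [0.66, 0.751, 0.003, 0.001]
wrist_force: [0.2, -0.8, -4.7]
finger_gap: 0.152
```

>>> {"api": "play_rows", "payload": {
  "series": [
    [[0,0,-0.15,0,0,0,255],[0,0,-0.1,0,0,0,255]]
  ]
}}

```text
t: 58.52
position: [536.8, 275.0, 147.4]
tool_rot: [0.66, 0.751, 0.005, 0.002]
wrist_force: [-4.4, -1.1, 10.6]
finger_gap: 0.154
```

```bash
python3 go.py 537 274.5 147 7.5
python3 - <<'E'
from h import *
W=cap("wrist","w30");D=cap("side");zoom(D,(130,80,250,170),6.5,"d30z")
E
```

```text
t 58.52 pos [536.8 275.  147.4] q [0.6603 0.751  0.0046 0.0021] F [-4.45 -1.1  10.6 ] gap 0.154
shift units [ 0.01 -0.02 -0.02] turn units [-0.02  0.05  0.02] j6 0.33
```

View pics/d30z.png

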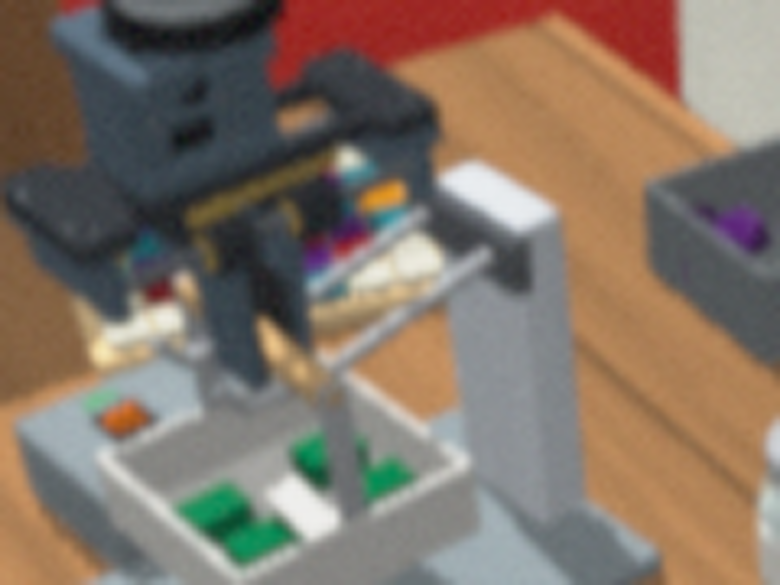

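>>> {"api": "play_rows", "payload": {
  "series": [
    [[0,0,0.03,0,0,0,255],[0,0,0,0,0,0,255],[0,0,0,0,0,0,225],[0,0,0,0,0,0,200],[0,0,0,0,0,0,170],[0,0,0,0,0,0,130],[0,0,0,0,0,0,130]]
  ]
}}

```text
t: 59.5
position: [538.2, 275.7, 148.1]
tool_rot: [0.66, 0.751, 0.006, 0.003]
wrist_force: [-0.4, -0.0, -0.0]
finger_gap: 0.483
```

```bash
python3 go.py 537 274.5 147 7.5
python3 - <<'E'
from h import *
W=cap("wrist","w31");D=cap("side");zoom(D,(130,80,250,170),6.5,"d31z")
E
```

```text
t 59.50 pos [538.2 275.7 148.1] q [0.6603 0.751  0.0062 0.0027] F [-0.44 -0.05 -0.  ] gap 0.483
shift units [-0.05 -0.05 -0.04] turn units [-0.03  0.07  0.01] j6 0.33
```

View pics/d31z.png

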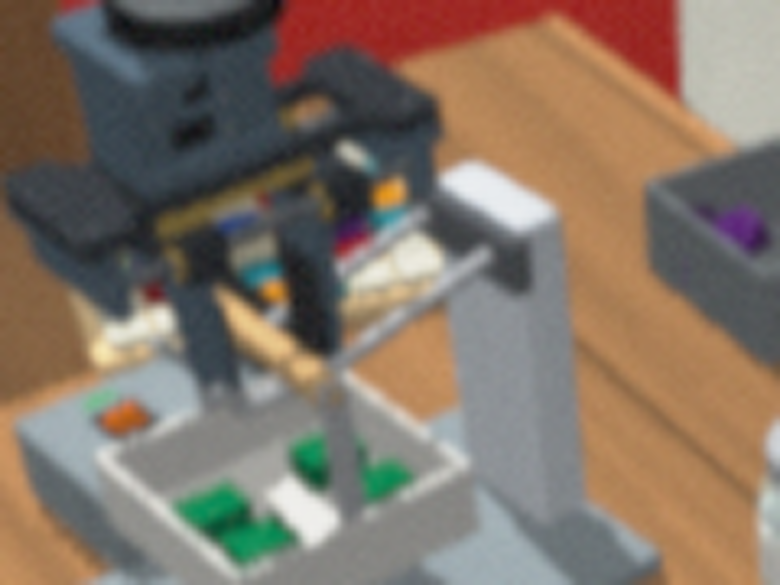

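View pics/w31.png

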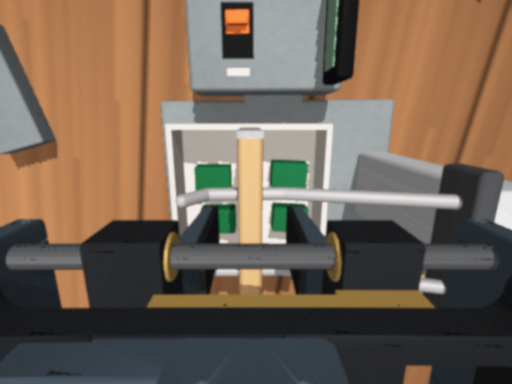

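>>> {"api": "play_rows", "payload": {
  "series": [
    [[0,0,0.4,0,0,0,130],[0,0,0.6,0,0,0,130],[0,0,0.6,0,0,0,130],[0,0,0.6,0,0,0,130],[0,0,0,0,0,0,130],[0,0,0,0,0,0,130],[0,0,0,0,0,0,130],[0,0,0,0,0,0,130],[0,0,0,0,0,0,130],[0,0,0,0,0,0,130],[0,0,0,0,0,0,130],[0,0,0,0,0,0,130],[0,0,0,0,0,0,130],[0,0,0,0,0,0,130],[0,0,0,0,0,0,130],[0,0,0,0,0,0,130],[0,0,0,0,0,0,130],[0,0,0,0,0,0,130],[0,0,0,0,0,0,130],[0,0,0,0,0,0,130]]
  ]
}}

```text
t: 62.1
position: [538.0, 275.6, 206.9]
tool_rot: [0.66, 0.751, 0.006, 0.003]
wrist_force: [0.6, -0.0, -0.0]
finger_gap: 0.492
```

Run:
```python
from h import *
st()
W=cap("wrist","w32");D=cap("side","d32");zoom(D,(130,80,250,170),6.5,"d32z");S=cap("scene");zoom(S,(310,130,470,250),5,"s32z")
```

```text
t 62.10 pos [538.  275.6 206.9] q [0.6603 0.751  0.0061 0.0027] F [ 0.64 -0.02 -0.03] gap 0.492
```

View pics/d32z.png

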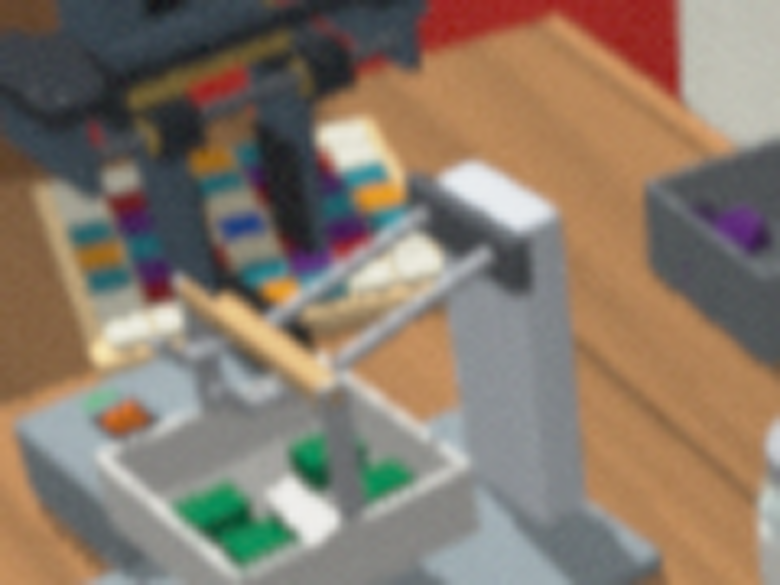

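View pics/w32.png

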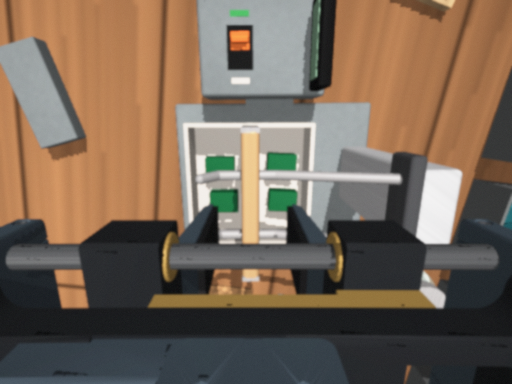

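>>> {"api": "play_rows", "payload": {
  "series": [
    [[0,0,0,0,0,0,130],[0,0,0,0,0,0,130],[0,0,0,0,0,0,130],[0,0,0,0,0,0,130],[0,0,0,0,0,0,130],[0,0,0,0,0,0,130],[0,0,0,0,0,0,130],[0,0,0,0,0,0,130],[0,0,0,0,0,0,130],[0,0,0,0,0,0,130],[0,0,0,0,0,0,130],[0,0,0,0,0,0,130],[0,0,0,0,0,0,130],[0,0,0,0,0,0,130],[0,0,0,0,0,0,130],[0,0,0,0,0,0,130],[0,0,0,0,0,0,130],[0,0,0,0,0,0,130]]
  ]
}}

```text
t: 64.5
position: [538.0, 275.6, 207.0]
tool_rot: [0.66, 0.751, 0.006, 0.003]
wrist_force: [0.2, -0.3, -0.4]
finger_gap: 0.492
```

Run:
```python
from h import *
st()
a=cv2.imread("pics/d32.png").astype(int)
D=cap("side","d33");b=cv2.imread("pics/d33.png").astype(int)
print(np.abs(a-b)[80:180,120:240].mean(), np.abs(a-b)[80:180,120:240].max())
W=cap("wrist","w33");W_=cv2.imread("pics/w32.png").astype(int)-cv2.imread("pics/w33.png");print(np.abs(W_)[100:250].mean(),np.abs(W_)[100:250].max())
```

```text
t 64.50 pos [538.  275.6 207. ] q [0.6603 0.751  0.0061 0.0027] F [ 0.16 -0.27 -0.4 ] gap 0.492
1.820138888888889 20
1.1199869791666666 13
```

>>> {"api": "play_rows", "payload": {
  "series": [
    [[0,0,-0.5,-0.02,0.05,0,130],[-0.04,-0.03,-0.6,0,0,0,130],[0,0,-0.6,0,0,0,130],[0,0,-0.5,0,0,0,130],[0,0,-0.1,0,0,0,130],[0,0,0,0,0,0,130]]
  ]
}}

```text
t: 65.35
position: [536.0, 274.3, 143.7]
tool_rot: [0.66, 0.751, 0.0, -0.0]
wrist_force: [-0.2, -0.0, 0.5]
finger_gap: 0.493
```

```bash
python3 go.py 537 274.8 148 7.5
python3 - <<'E'
from h import *
W=cap("wrist","w34")
E
```

```text
t 65.35 pos [536.  274.3 143.7] q [ 6.603e-01  7.510e-01  1.000e-04 -2.000e-04] F [-0.24 -0.01  0.52] gap 0.493
shift units [0.04 0.02 0.17] turn units [-0.   -0.    0.01] j6 0.33
```

View pics/w34.png

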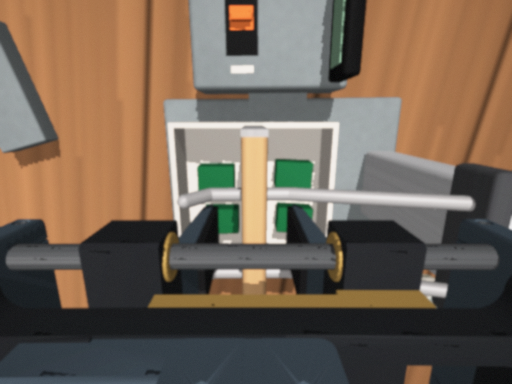

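>>> {"api": "play_rows", "payload": {
  "series": [
    [[0.06,0.02,0.16,0,0,0,130],[0,0,0,0,0,0,130],[0,0,0,0,0,0,200],[0,0,0,0,0,0,230],[0,0,0,0,0,0,255],[0,0,0,0,0,0,255],[0,0,0,0,0,0,255],[0,0,0,0,0,0,255]]
  ],
  "grip_force": 45
}}

```text
t: 66.4
position: [537.6, 275.2, 149.9]
tool_rot: [0.66, 0.751, 0.001, 0.0]
wrist_force: [-0.1, 0.1, 0.8]
finger_gap: 0.154
```

>>> {"api": "play_rows", "payload": {
  "series": [
    [[0,0,0.2,0,0,0,255],[0,0,0.4,0,0,0,255],[0,0,0.5,0,0,0,255],[0,0,0.3,0,0,0,255],[0,0,0,0,0,0,255],[0,0,0,0,0,0,255]]
  ]
}}

```text
t: 67.15
position: [537.2, 274.6, 185.4]
tool_rot: [0.66, 0.751, -0.0, -0.0]
wrist_force: [-0.8, -0.6, -4.5]
finger_gap: 0.153
```

```bash
python3 go.py 420 258.5 183 7.5
python3 - <<'E'
from h import *
W=cap("wrist","w35");D=cap("side","d35");zoom(D,(130,80,250,170),6.5,"d35z")
E
```

```text
t 67.15 pos [537.2 274.6 185.4] q [ 6.603e-01  7.510e-01 -2.000e-04 -2.000e-04] F [-0.79 -0.64 -4.54] gap 0.153
shift units [-4.69 -0.64 -0.09] turn units [-0.   -0.    0.01] j6 0.32
```

View pics/d35z.png

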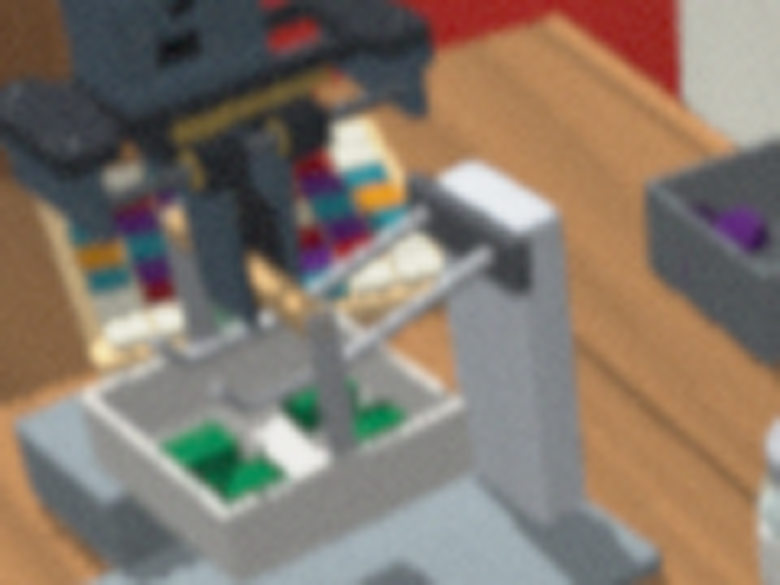

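>>> {"api": "play_rows", "payload": {
  "series": [
    [[-0.3,-0.04,0,0,0,0,255],[-0.5,-0.07,0,0,0,0,255],[-0.6,-0.08,0,0,0,0,255],[-0.6,-0.08,0,0,0,0,255],[-0.6,-0.08,0,0,0,0,255],[-0.6,-0.08,0,0,0,0,255],[-0.6,-0.08,0,0,0,0,255],[-0.6,-0.08,0,0,0,0,255],[-0.5,-0.07,0,0,0,0,255],[-0.3,-0.04,0,0,0,0,255],[0,0,0,0,0,0,255],[0,0,0,0,0,0,255]]
  ]
}}

```text
t: 68.75
position: [396.6, 255.6, 185.2]
tool_rot: [0.66, 0.751, -0.0, -0.001]
wrist_force: [1.1, 0.5, -4.5]
finger_gap: 0.15
```

```bash
python3 go.py 488 8 183 1
python3 - <<'E'
from fitscale import *
D=cap("side","d36");zoom(D,(140,190,270,290),6,"d36m");S=cap("scene","s36");zoom(S,(230,150,340,230),7,"s36m")
E
```

```text
t 68.75 pos [396.6 255.6 185.2] q [ 6.600e-01  7.513e-01 -3.000e-04 -5.000e-04] F [ 1.06  0.46 -4.48] gap 0.150
shift units [ 3.66 -9.9  -0.09] turn units [-0.   -0.01 -0.64] j6 0.42
```

View pics/s36m.png

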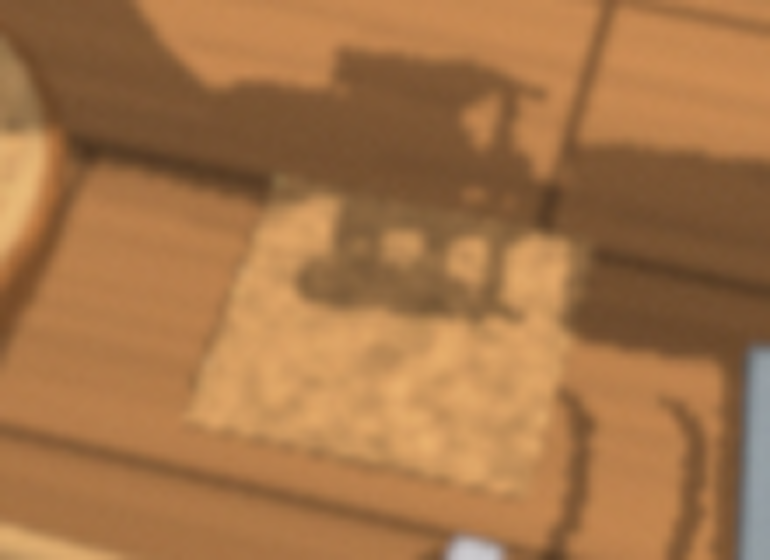

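View pics/d36m.png

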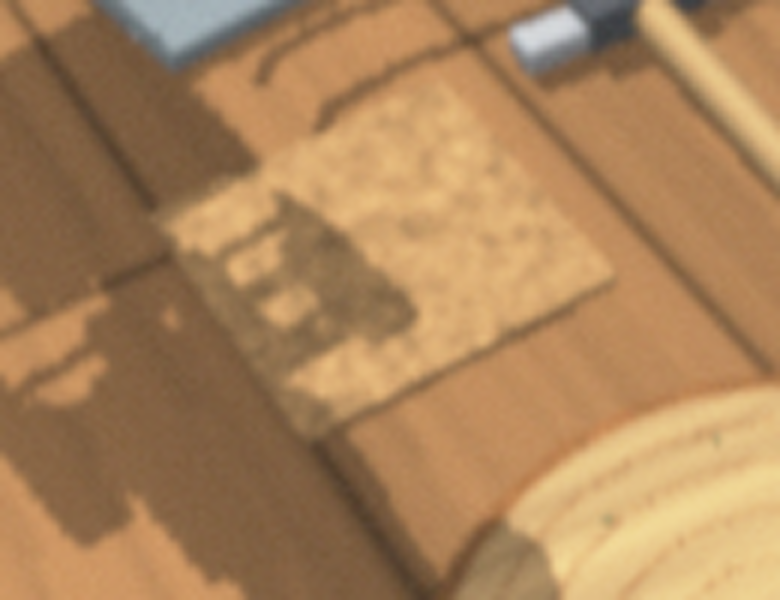

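Run:
```python
from fitscale import *
D=cap("side");S=cap("scene")
b=lambda u,v:(140+u/6,190+v/6)
s=lambda u,v:(230+u/7,150+v/7)
SS=[(S,s(275,178),(-80,-80,4)),(S,s(583,240),(-80,80,4)),(S,s(525,495),(80,80,4)),(S,s(192,422),(80,-80,4))]
DD=[(D,b(158,212),(-80,80,4)),(D,b(315,437),(-80,-80,4)),(D,b(615,275),(80,-80,4)),(D,b(445,78),(80,80,4))]
fit(SS,[490,14,0]);fit(DD,[490,14,0]);fit(SS+DD,[490,14,0])
```

```text
pose [490.1  12.7] deg 1.57
[[-0.4 -0.3]
 [ 1.3 -0.3]
 [ 0.4  0.2]
 [-1.3  0.2]]
pose [488.3   7.9] deg 0.53
[[-1.   0. ]
 [-0.5  0.4]
 [ 1.7 -0.3]
 [ 0.3 -0.5]]
pose [489.1  10.3] deg 1.05
[[-0.8 -0.8]
 [ 0.8 -0.5]
 [-0.5 -0.1]
 [-2.1 -0.4]
 [-1.2 -0.3]
 [-0.2 -0.4]
 [ 1.6 -1.2]
 [-0.2 -1.1]]
```

>>> {"api": "play_rows", "payload": {
  "series": [
    [[0,-0.4,0,0,0,0,255],[0,-0.7,0,0,0,-0.1,255],[0,-0.7,0,0,0,-0.1,255],[0.2,-0.7,0,0,0,-0.1,255],[0.3,-0.7,0,0,0,-0.1,255],[0.4,-0.7,0,0,0,-0.1,255],[0.4,-0.7,0,0,0,-0.1,255],[0.4,-0.7,0,0,0,-0.05,255],[0.4,-0.7,0,0,0,0,255],[0.4,-0.7,0,0,0,0,255],[0.4,-0.7,0,0,0,0,255],[0.3,-0.7,0,0,0,0,255],[0.2,-0.7,0,0,0,0,255],[0.1,-0.5,0,0,0,0,255],[0,-0.2,0,0,0,0,255],[0,0,0,0,0,0,255],[0,0,0,0,0,0,255]]
  ]
}}

```text
t: 71.08
position: [480.9, -6.1, 185.7]
tool_rot: [0.71, 0.704, -0.002, -0.0]
wrist_force: [-0.1, 0.4, -4.8]
finger_gap: 0.15
```

```bash
python3 go.py 489 11 120 1
python3 - <<'E'
from h import *
W=cap("wrist","w37")
E
```

```text
t 71.08 pos [480.9  -6.1 185.7] q [ 7.098e-01  7.044e-01 -2.200e-03 -1.000e-04] F [-0.14  0.42 -4.78] gap 0.150
shift units [ 0.32  0.68 -2.63] turn units [ 0.02 -0.02  0.14] j6 -0.03
```

View pics/w37.png

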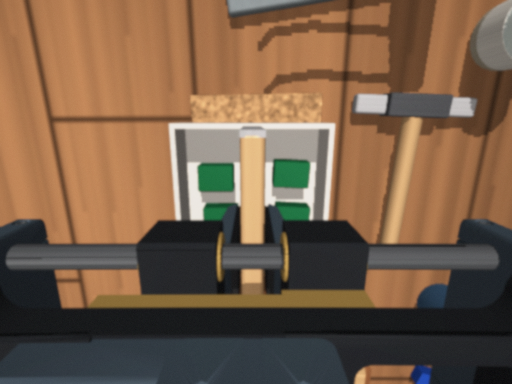

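Run:
```python
from h import *
W=cap("wrist")
zoom(W,(160,70,350,150),4,"w37z")
a,b=onz(W,(191,96.5),4),onz(W,(321,95.5),4); print(a,b,b-a,(a+b)/2-np.array([0,80,0]))
```

```text
[407.64230312  88.8891034    4.        ] [564.94879254  88.70142211   4.        ] [157.30648942  -0.18768128   0.        ] [486.29554783   8.79526276   4.        ]
```

View pics/w37z.png

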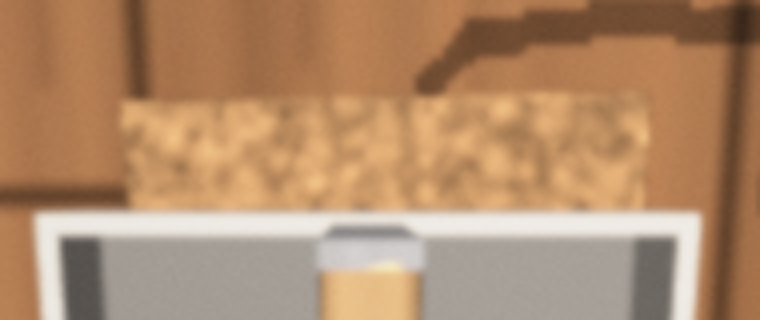

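>>> {"api": "play_rows", "payload": {
  "series": [
    [[0.28,0.35,-0.4,0,0,0.14,255],[0,0.32,-0.6,0,0,0,255],[0,0,-0.6,0,0,0,255],[0,0,-0.6,0,0,0,255],[0,0,-0.4,0,0,0,255],[0,0,-0.2,0,0,0,255],[0,0,0,0,0,0,255],[0,0,0,0,0,0,255]]
  ]
}}

```text
t: 72.18
position: [490.7, 16.2, 111.2]
tool_rot: [0.698, 0.716, -0.001, -0.0]
wrist_force: [0.3, -0.1, -4.3]
finger_gap: 0.152
```

```bash
python3 go.py 488 10.5 95 1
python3 - <<'E'
from fitscale import *
W=cap("wrist","w38");zoom(W,(130,70,380,210),3,"w38z");D=cap("side");zoom(D,(140,160,270,280),6,"d38m")
E
```

```text
t 72.17 pos [490.7  16.2 111.2] q [ 6.978e-01  7.163e-01 -9.000e-04 -1.000e-04] F [ 0.32 -0.14 -4.29] gap 0.152
shift units [-0.11 -0.23 -0.65] turn units [ 0.01 -0.01 -0.05] j6 -0.01
```

View pics/d38m.png

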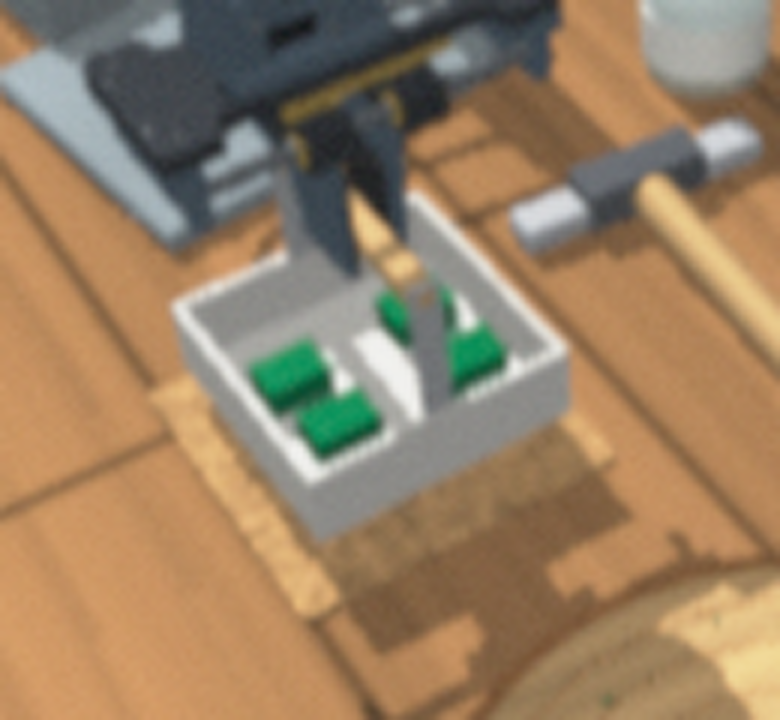

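View pics/w38z.png

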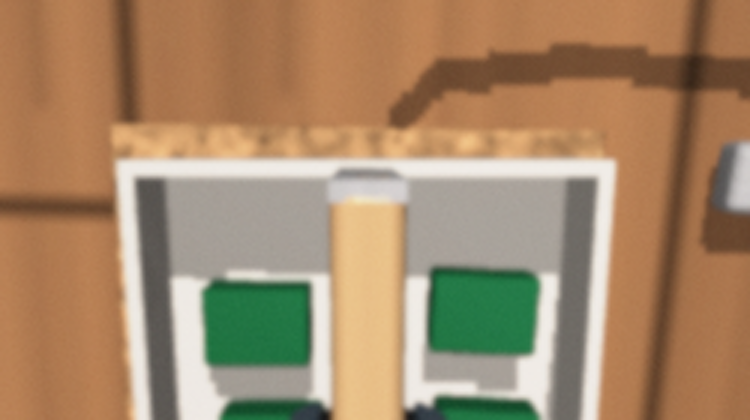

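Run:
```python
from h import *
W=cap("wrist")
a,b=onz(W,(167.7,112.3),4),onz(W,(331.3,113.7),4); d=b-a;th=np.arctan2(d[1],d[0]);print(a,b,np.linalg.norm(d),np.degrees(th),(a+b)/2+80*np.array([np.sin(th),-np.cos(th),0]))
# basket rim: z rim= underside+40 ; TCP to bar underside 9.1 -> underside of basket = z+9.1-100
z=111.2+9.1-100+40
a,b=onz(W,(130+118/3,70+160/3),z),onz(W,(130+616/3,70+160/3),z); d=b-a;th=np.arctan2(d[1],d[0]);print(a,b,np.linalg.norm(d),np.degrees(th),(a+b)/2+65*np.array([np.sin(th),-np.cos(th),0]))
```

```text
[407.39855776  89.07256212   4.        ] [566.05948947  91.78189443   4.        ] 158.684062629464 0.9783014576929344 [488.09492376  10.43888965   4.        ]
[424.90764353  80.27208672  60.3       ] [554.48062483  83.54961284  60.3       ] 129.61442689635896 1.4489778437455438 [491.33777219  16.93163423  60.3       ]
```

>>> {"api": "play_rows", "payload": {
  "series": [
    [[-0.13,-0.26,-0.1,0,0,-0.05,255],[0,0,0,0,0,0,255],[0,0,0,0,0,0,255]]
  ]
}}

```text
t: 72.7
position: [487.2, 8.9, 109.2]
tool_rot: [0.701, 0.713, -0.001, 0.0]
wrist_force: [0.4, -0.7, -4.6]
finger_gap: 0.149
```

```bash
python3 go.py 487.5 9.7 95 1
```

```text
t 72.70 pos [487.2   8.9 109.2] q [ 7.014e-01  7.128e-01 -5.000e-04  3.000e-04] F [ 0.36 -0.71 -4.6 ] gap 0.149
shift units [ 0.01  0.03 -0.57] turn units [ 0.01 -0.    0.01] j6 -0.02
```

>>> {"api": "play_rows", "payload": {
  "series": [
    [[0.01,0.02,-0.25,0,0,0,255],[0,0,-0.2,0,0,0,255],[0,0,-0.1,0,0,0,255],[0,0,0,0,0,0,255]]
  ]
}}

```text
t: 73.2
position: [487.4, 9.3, 95.3]
tool_rot: [0.701, 0.713, -0.001, 0.0]
wrist_force: [-1.3, 0.1, -1.5]
finger_gap: 0.15
```

>>> {"api": "play_rows", "payload": {
  "series": [
    [[0,0,-0.1,0,0,0,255],[0,0,-0.1,0,0,0,255]]
  ]
}}

```text
t: 73.45
position: [487.1, 9.2, 95.0]
tool_rot: [0.701, 0.713, -0.001, 0.001]
wrist_force: [-6.8, -0.2, 18.6]
finger_gap: 0.151
```

Seated on the mat (upward force 18.6 N, relaxing next). Release and rise.

>>> {"api": "play_rows", "payload": {
  "series": [
    [[0,0,0.03,0,0,0,255],[0,0,0,0,0,0,230],[0,0,0,0,0,0,200],[0,0,0,0,0,0,160],[0,0,0,0,0,0,130],[0,0,0,0,0,0,130],[0,0,0.5,0,0,0,130],[0,0,0.8,0,0,0,130],[0,0,1,0,0,0,130],[0,0,1,0,0,0,130],[0,0,1,0,0,0,130],[0,0,1,0,0,0,130],[0,0,0.8,0,0,0,130],[0,0,0,0,0,0,130],[0,0,0,0,0,0,130]]
  ]
}}

```text
t: 75.32
position: [488.7, 9.3, 259.9]
tool_rot: [0.701, 0.713, 0.003, 0.004]
wrist_force: [0.3, -0.6, 0.4]
finger_gap: 0.491
```

```bash
python3 go.py 506 445 250 7.5
python3 - <<'E'
from h import *
W=cap("wrist","w39");zoom(W,(130,70,380,210),3,"w39z")
E
```

```text
t 75.33 pos [488.7   9.3 259.9] q [0.7012 0.713  0.003  0.0043] F [ 0.28 -0.61  0.37] gap 0.491
shift units [ 0.69 17.43 -0.4 ] turn units [0.01 0.06 0.65] j6 -0.02
```

View pics/w39.png

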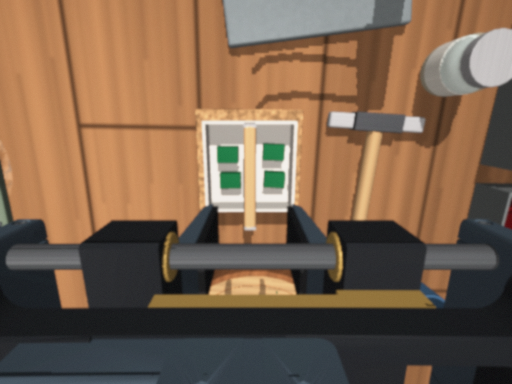

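>>> {"api": "play_rows", "payload": {
  "series": [
    [[0,0.9,0,0,0.06,0.1,255],[0,1,0,0,0,0.1,255],[0,1,0,0,0,0.1,255],[0,1,0,0,0,0.1,255],[0,1,0,0,0,0.1,255],[0,1,0,0,0,0.1,255],[0.05,1,0,0,0,0.05,255],[0.05,1,0,0,0,0,255],[0.05,1,0,0,0,0,255],[0.05,1,0,0,0,0,255],[0.05,1,0,0,0,0,255],[0.05,1,0,0,0,0,255],[0.05,1,0,0,0,0,255],[0.05,1,0,0,0,0,255],[0.05,1,0,0,0,0,255],[0.05,1,0,0,0,0,255],[0.05,1,0,0,0,0,255],[0,0.8,0,0,0,0,255],[0,0,0,0,0,0,255],[0,0,0,0,0,0,255]]
  ]
}}

```text
t: 77.88
position: [495.6, 468.1, 242.2]
tool_rot: [0.659, 0.752, -0.015, -0.005]
wrist_force: [0.4, -0.0, 0.3]
finger_gap: 0.006
```

```bash
python3 go.py 504.5 454 100 7.5
```

```text
t 77.88 pos [495.6 468.1 242.2] q [ 0.6587  0.7523 -0.0152 -0.0055] F [ 0.39 -0.03  0.29] gap 0.006
shift units [ 0.36 -0.57 -5.69] turn units [ 0.09 -0.16 -0.01] j6 0.60
```

>>> {"api": "play_rows", "payload": {
  "series": [
    [[0.36,-0.5,-0.7,0.09,-0.16,0,255],[0,0,-1,0,0,0,255],[0,0,-1,0,0,0,255],[0,0,-1,0,0,0,255],[0,0,-1,0,0,0,255],[0,0,-1,0,0,0,255],[0,0,0,0,0,0,255],[0,0,0,0,0,0,255]]
  ]
}}

```text
t: 78.88
position: [506.3, 448.5, 99.7]
tool_rot: [0.661, 0.75, 0.002, 0.001]
wrist_force: [-0.1, 0.6, -0.6]
finger_gap: 0.002
```

```bash
python3 go.py 504.5 455 53 7.5
python3 - <<'E'
from h import *
W=cap("wrist","w40");D=cap("side");zoom(D,(110,80,230,170),6.5,"d40z");S=cap("scene");zoom(S,(360,170,460,250),7.5,"s40z")
E
```

```text
t 78.88 pos [506.3 448.5  99.7] q [0.6613 0.7501 0.0016 0.0013] F [-0.12  0.63 -0.58] gap 0.002
shift units [-0.07  0.26 -1.87] turn units [-0.    0.02  0.03] j6 0.58
```

View pics/d40z.png

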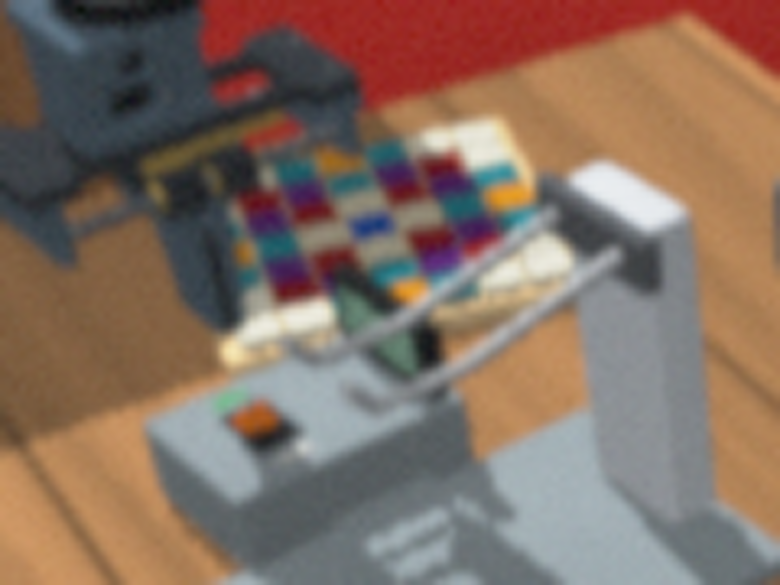

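View pics/s40z.png

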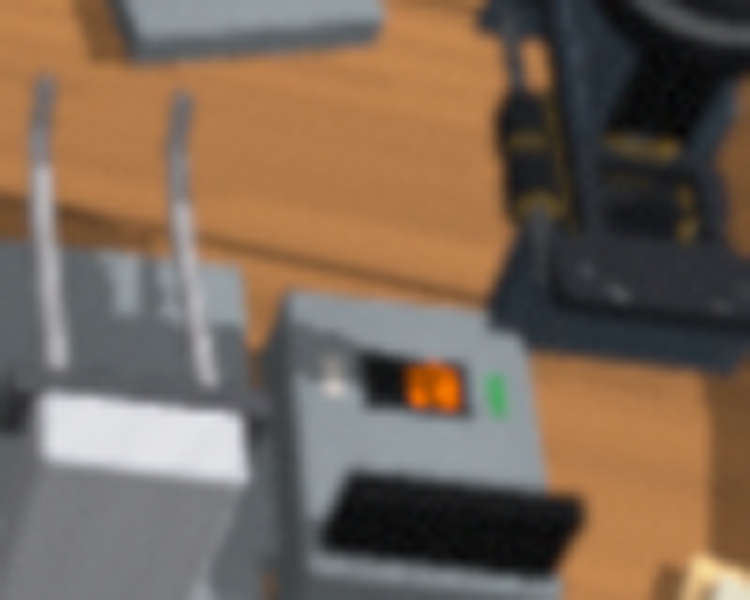

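>>> {"api": "play_rows", "payload": {
  "series": [
    [[-0.07,0.26,-0.3,0,0,0,255],[0,0,-0.7,0,0,0,255],[0,0,-0.6,0,0,0,255],[0,0,-0.2,0,0,0,255],[0,0,0,0,0,0,255]]
  ]
}}

```text
t: 79.65
position: [504.0, 455.8, 51.6]
tool_rot: [0.661, 0.75, 0.002, 0.001]
wrist_force: [0.1, -0.3, -0.4]
finger_gap: 0.005
```

```bash
python3 go.py 507.5 431 53 7.5
```

```text
t 79.65 pos [504.  455.8  51.6] q [0.661  0.7503 0.0017 0.0013] F [ 0.1  -0.26 -0.38] gap 0.005
shift units [ 0.14 -0.99  0.06] turn units [-0.01  0.02  0.03] j6 0.59
```

>>> {"api": "play_rows", "payload": {
  "series": [
    [[0.02,-0.2,0.05,0,0,0,255],[0.03,-0.2,0,0,0,0,255],[0.03,-0.2,0,0,0,0,255],[0.03,-0.2,0,0,0,0,255],[0.03,-0.2,0,0,0,0,255],[0,0,0,0,0,0,255]]
  ]
}}

```text
t: 80.4
position: [508.2, 431.7, 54.7]
tool_rot: [0.662, 0.75, 0.005, -0.0]
wrist_force: [-0.2, 3.5, -2.1]
finger_gap: 0.006
```

```bash
python3 go.py 507.9 428 53 7.5
python3 - <<'E'
from h import *
W=cap("wrist","w41");D=cap("side");zoom(D,(110,80,230,170),6.5,"d41z");S=cap("scene");zoom(S,(360,170,460,250),7.5,"s41z")
E
```

```text
t 80.40 pos [508.2 431.7  54.7] q [ 6.616e-01  7.498e-01  5.000e-03 -1.000e-04] F [-0.23  3.52 -2.11] gap 0.006
shift units [-0.01 -0.15 -0.07] turn units [-0.04  0.04  0.03] j6 0.56
```

View pics/d41z.png

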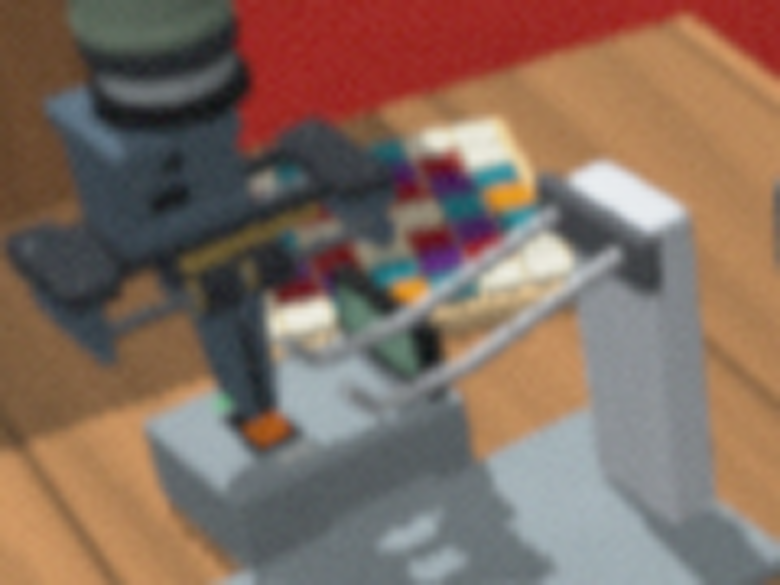

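>>> {"api": "play_rows", "payload": {
  "series": [
    [[0.02,-0.15,-0.1,0,0,0,255],[0.02,-0.15,0,0,0,0,255],[0,0,0,0,0,0,255]]
  ]
}}

```text
t: 80.92
position: [508.4, 431.9, 54.6]
tool_rot: [0.662, 0.749, 0.011, -0.004]
wrist_force: [0.5, 0.7, -1.2]
finger_gap: 0.001
```

```bash
python3 go.py 507.9 428 53 7.5
python3 - <<'E'
from h import *
S=cap("scene");zoom(S,(360,170,460,250),7.5,"s42z")
E
```

```text
t 80.92 pos [508.4 431.9  54.6] q [ 0.6622  0.7492  0.0108 -0.0043] F [ 0.46  0.69 -1.17] gap 0.001
shift units [-0.02 -0.16 -0.07] turn units [-0.13  0.04  0.04] j6 0.55
```

View pics/s42z.png

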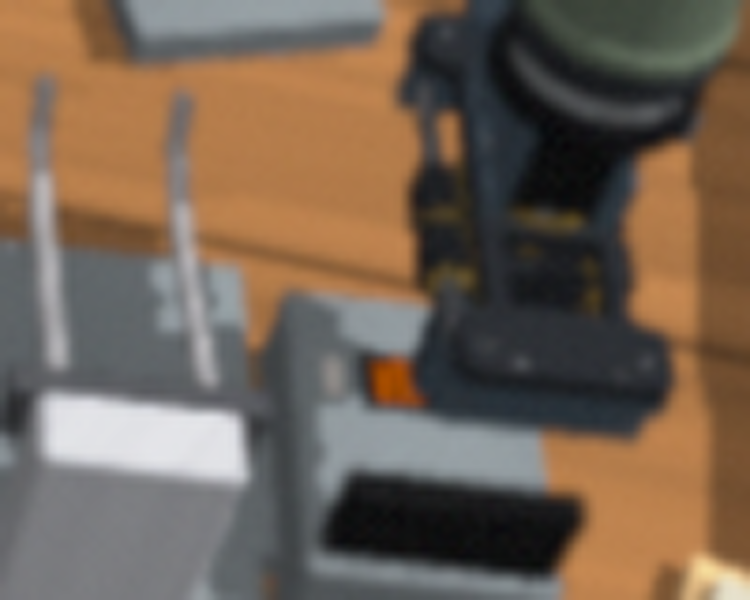

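>>> {"api": "play_rows", "payload": {
  "series": [
    [[0,0.3,0.1,-0.1,0.04,0,255],[0,0.2,0.6,0,0,0,255],[0,0,1,0,0,0,255],[0,0,1,0,0,0,255],[0,0,1,0,0,0,255],[0,0.3,1,0,0,0,200],[0,0.5,0.5,0,0,0,100],[0,0,0,0,0,0,0],[0,0,0,0,0,0,0]]
  ]
}}

```text
t: 82.1
position: [511.0, 460.9, 196.0]
tool_rot: [0.662, 0.75, 0.0, 0.004]
wrist_force: [-0.4, -0.6, -0.8]
finger_gap: 0.412
```

Run:
```python
from h import *
st()
S=cap("scene","s43");zoom(S,(360,170,460,250),7.5,"s43z");D=cap("side","d43");zoom(D,(110,80,230,170),6.5,"d43z")
```

```text
t 82.10 pos [511.  460.9 196. ] q [6.620e-01 7.495e-01 1.000e-04 4.400e-03] F [-0.35 -0.57 -0.79] gap 0.412
```

View pics/s43z.png

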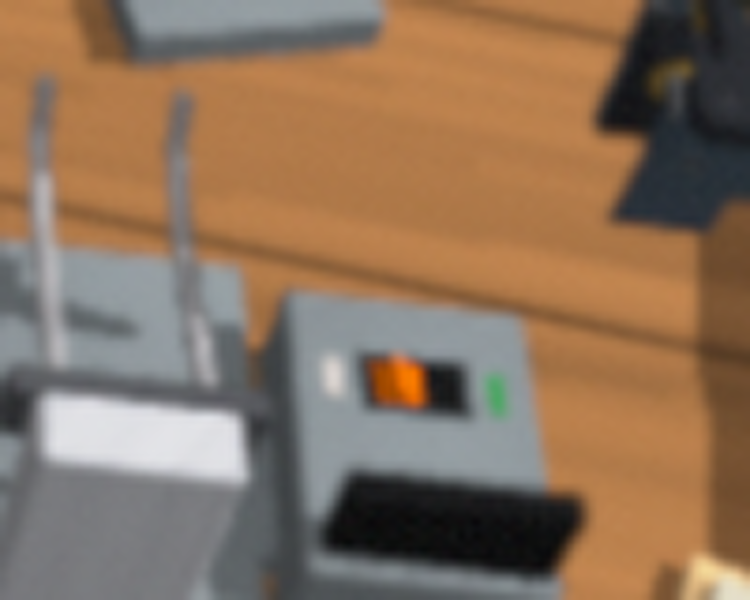

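View pics/d43.png

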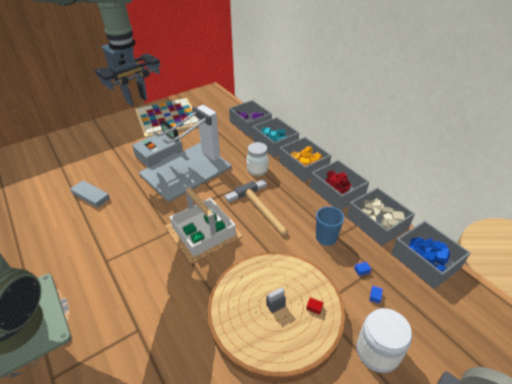

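View pics/s43.png

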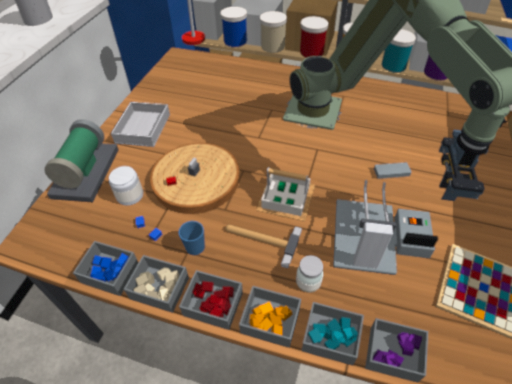

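Run:
```python
from h import *
print(manip.finish_job()); st()
```

```text
the job is handed in; nothing more can be done
None
the job is handed in; nothing more can be done
```

The green glass is weighed and the job is handed in, at about 82 s of the 200 s allowed; no verdict was reported.

**What I did, in order:**
1. I slid the switch on while the hook was empty.
2. I put the four green blocks present on the log into the basket. One of them had been knocked aside, so I found it again before picking it up. Each block was released about 35 mm above the basket floor, and all four landed flat.
3. I hung the basket by its bar across both prongs and let go. It hung free for over 4 s, and pictures taken 2.4 s apart showed no movement.
4. I set the basket back on the mat and slid the switch off.

**Last checks:**
- **Basket:** the pictures show it centred on the mat with all four blocks inside. The placing was measured to within about 2 mm, the limit of the camera calibration.
- **Switch:** it sits at the white mark (off).
- **Red glass:** it is still on the log.
- **Other things:** nothing else on the bench looks moved.
- **Forces:** the largest readings I saw were about 19 N setting the basket down and about 11 N seating it on the hook.

**Disagreements between measurements:**
- The separate camera estimates of the mat's centre differed by up to 6 mm in y. I used the close-up wrist view, which agreed with the average.
- On the last push of the switch the arm did not travel as far as commanded, but the picture afterwards shows the switch fully off.

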